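# Gauge the emery block and hang it up

### The job

Check the bow-handled emery block for wear: push it along the gauge's bed until it is fully home against the end stops, then press the gauge's black knob down until its sprung foot rests firmly on the block, hold it so for about a second, and let the foot spring back up. Then take the block out by its steel bow handle and hang it by that handle on the hook of the stand, near the middle of the handle, so that it hangs free and still. Leave the mallet and the small steel block that lie nearby where they are.

Things in the scene. Friction and masses are not known exactly. Their poses are not given: they have to be found in the camera images.
- block: Emery block: light-wood slab, dark underside, 110 (its x) x 140 (its y) x 28 mm, about 0.35 kg, with a steel bow handle on top. Origin: centre of its underside; z up. It starts on the gauge's bed, in the mouth of the channel, 50 to 80 mm short of home, square to it within the play. It must be drawn back 50 mm from home, clear of the gauge's arm, before it can be lifted out.
- bow (a point): Middle of the level bar of the bow, on the bar's centre line, 88 mm above the block's underside. The bow is 10 mm round bar, upright in the block's y-z plane at x = 0: uprights at y = -62 and +62 mm joined by the straight bar along y. Clear opening under the bar: 114 mm wide, 55 mm high.
- gauge: Thickness gauge, fixed, left or right of the hook stand. Origin on the table under the centre of the home block; x: the way the block is pushed (roughly away from the robot). Bed 170 mm wide, 10 mm high, x = -130 to +105 mm; fences with inner faces at y = -73 and +73 mm, 24 mm high, x = -120 to +55. Grey column at x = 90, 128 mm high, with an arm at 72 to 88 mm height reaching back to x = 24.
- stops (a point): Point midway between the gauge's two stop pins (12 mm thick, 26 mm high, at y = -50 and +50 mm), on the bed, where the block's front face rests when home: x = 55 mm in the gauge's frame, 10 mm above the table. The home block's origin is then over the gauge's origin (3 mm side play).
- plunger_top (a point): Centre of the top face of the black round knob (28 mm diameter, 15 mm thick) on the gauge's vertical slide, at x = 38 mm, y = 0 in the gauge's frame; 128 mm above the table when up. The slide carries a foot of 16 mm diameter at its lower end, whose underside is 72 mm below this point.
- plunger (a joint): Travel of the sprung foot in m: 0 up, growing as the knob is pressed down, at most 0.024. Foot meets a home block at 0.018 (its underside is then 38 mm above the table). Spring: about 3 N to start, about 7.5 N at 0.018; it returns by itself. Pressed on, the knob alone sinks up to 6 mm further on a stiff overtravel spring (9 N, rising 1.5 N per mm) while the foot presses on the block.
- hook: Hook stand, fixed. Origin on the table under the middle of the hook's saddle; z up. Dark base 120 x 120 x 12 mm centred at x = 85 mm; 14 mm post at x = 105; from its top a 10 mm round bar comes along -x (roughly towards the robot) 231 mm high, dips into a level saddle and turns up to a tip. Nothing rises above 234 mm.
- saddle (a point): Middle of the hook's saddle, on top of the bar, 215 mm above the table (bar underside 205 mm). The level saddle runs along the hook's x from -28 to +26 mm; the upturned tip ends at x = -41 mm, 234 mm high. The block hangs here, its y axis across the hook's x, by the middle of its bow.
- mallet: Bystander: wooden mallet about 200 mm long lying on the table between gauge and hook stand, 50 mm high.
- bench_block: Bystander: flat steel block 60 x 60 x 20 mm in the middle, near the robot.
There are look-alikes about, which are no part of the job. What is shaped like the block but green or purple is not meant.

How it is judged:
On the way, in this order (a step that is already met when the one before it is completed fails the run):
1. the block is pushed fully home against the stops (x of block in the frame of gauge between -0.005 and 0.006 m and z of block in the frame of gauge below 0.014 m), for 0.1 s.
2. the gauge's foot is held down on the home block for 0.4 s (all of step 1 and value of joint plunger between 0.0155 and 0.0205 m and contact force between plunger and block above 0.5 N), for 0.4 s.
3. the foot is back up (value of joint plunger below 0.003 m), for 0.1 s.
At the end, for the whole second after the job is handed in: The block hangs from the hook (over 1.5 N), mid-bar -35 to +40 mm of mid-saddle along the hook, 30 mm across, 15 mm below to 20 mm above its top; tilt under 0.5 rad; at rest (0.05 m/s, 0.5 rad/s); gauge foot up (under 3 mm) (contact force between block and hook above 1.5 N and x of bow in the frame of hook between -0.035 and 0.04 m and y of bow in the frame of hook between -0.03 and 0.03 m and z of bow in the frame of saddle between -0.015 and 0.02 m and angle between block's own z axis and vertical below 0.5 rad and linear speed of block below 0.05 m/s and angular speed of block below 0.5 rad/s and value of joint plunger below 0.003 m); the robot touches nothing.
It fails at once if the mallet or the steel block is displaced by more than 30 mm (distance of any of mallet, bench_block from where it was at the start of the episode above 0.03 m).
It also fails if it takes over 72 s, if anything falls off the work surface, if the arm or the gripper's body presses on something with over 40 N, if the wrist force passes 120 N, or if a joint passes its speed limit or range.

### The arm

A 7-joint arm with a two-finger parallel gripper is mounted at the origin on the work surface. World frame = base frame: x ahead of the robot, y to its left, z up, the work surface at z = 0. Lengths are in m, angles in rad, forces in N, time in s.
With the tool pointing down it reaches from about 0.425 to 0.925 m from the base axis. Payload 6.8 kg.
Tool frame: the origin (TCP) lies at the centre of the arm's flange, where the gripper is bolted on; the fingertips stand 173 mm ahead of it and the grasp point (between the pads) lies 155 mm ahead of it (r.hold_point_z is the distance from the TCP to the grasp point, in m); z points along the fingers, x is the direction in which the jaws open and shut, and the axes are right-handed (so a half turn about z gives the same grasp; the last joint's range is limited). The gripper opens to 85 mm and grips with 20 to 120 N. Pads are 22 mm wide; open, the fingers measure 114 mm over their backs; the gripper's body (76 mm by 85 mm) begins 54 mm behind the grasp point. The pads swing forward as they close: fully open they stand 13 mm farther back than shut.
Start: joints at [0.995, 0.477, 0.022, 1.555, -0.011, 1.109, -0.083], TCP at [0.304, -0.602, 0.405] pointing down, gripper open.
Joint ranges: [-2.96, 2.96], [-0.34, 2.1], [-1.41, 1.46], [0.24, 2.44], [-1.37, 4.51], [0.17, 1.92], [-2.96, 2.96]. Speed limits (rad/s): [2.39, 2.39, 3.14, 3.14, 3.14, 3.14, 3.14].

### API

Orientations are given as a rotation vector (axis times angle).
In Python, from bench import r gives the robot as it stands.
- The arm moves only by the tool apply_moves, never from a script. Its arguments are lists of equal length, an entry for each row: "dp": the shift along the tool's x, y, z scaled (see below), a list of three; "twist": the turn, a rotation vector about the tool's x, y, z scaled (see below), a list of three; "jaw": the closure in counts, from 0 (fully open) to 255 (shut). In form: {"dp": [[x, y, z], ...], "twist": [[rx, ry, rz], ...], "jaw": [jaw, ...]}. A call has 1 to 20 rows; each row shifts and turns the pose as measured when the row begins, along the tool's axes as they then stand; what a row does not reach is not made up. The controller multiplies each number of a shift by 12 cm and each number of a turn by 120 degrees. A row lasts 1/10 s, in which the tool goes at most 50 mm and 8.59 degrees, less where a joint would pass 70% of its speed; a pose out of reach is approached as far as the arm can. A call with a number of a shift or a turn outside -1 to 1 is refused whole. A call with a gripper value outside its range is refused whole. The fingers move at their own pace and stop on an object; "grip_force" is the grip in N (left out, the last holds). Time passes only in rows, so rows that do not move let the fingers close. It gives the time, the measured TCP pose, the force and the opening at its end, in the units of the state.
- r.get_obs(): the state, without advancing time (a new reading comes with each control period).
- r.grab_frame(name): name is "scene" or "top" or "wrist"; returns a dict with "color" (384x512x3 uint8, red, green, blue), "z_map" (384x512 float32, m along the optical axis (not along the pixel's ray), 0 where there is no reading), "intrinsics" (3x3 intrinsics, pixels), "R" (3x3) and "t" (3): a world point X has camera coordinates R X + t; the wrist camera has in their place "hand_eye" (4x4, takes a point from camera to tool coordinates, whose origin is the TCP and whose axes are the tool frame's). Camera axes: x right, y down, z forward; pixel columns grow to the right and rows downward; lengths in m; the calibration is good to about 2 mm. A picture is of the moment at which its call begins: read the wrist's pose just before it.
- r.hand_in(): hands the job in, once; it reports no verdict.
The state is a dict: "clock": time; "joints": joint angles; "qvel": joint speeds; "tau": joint torques, N m; "tcp_pos": TCP position; "orientation": TCP orientation; "contact_force": force on the tool from outside, world axes, zero at the start; "moment": the same for the moment, N m; "grip_width": finger opening in m.
Only numpy, scipy, OpenCV 4.12 (cv2) and the standard library are available. Lean on these libraries where they do the work, as an engineer would, in place of code of your own. Each camera call takes 0.05 s, during which the arm holds its last target.

## Working session

There is one attempt and no reset: what is moved stays moved. The work goes in short steps, Python scripts to look and compute and a tool call to move; the robot and the scene stay as the last step left them, time stands still between calls to the robot, and variables do not carry over. Pictures are saved under pics/ and viewed, and the job is handed in when it is done.

Besides the shell and the picture viewer there is one more tool, called after "Emit:" by a JSON object that holds its "fn" and its "kwargs". apply_moves: Moves the arm, as the interface text tells. Shifts and turns lie within -1 to 1; 1 stands for 12 cm of shift or 120 degrees of turn. Its arguments: {"type":"object","properties":{"dp":{"type":"array"},"twist":{"type":"array"},"jaw":{"type":"array"},"grip_force":{"type":"number"}},"required":["dp","twist","jaw"]}

```bash
ls; mkdir -p pics; python3 - <<'E'
from bench import r
import cv2,numpy as np
o=r.get_obs()
for k,v in o.items(): print(k,np.round(v,4))
print(r.hold_point_z)
for n in ["scene","top"]:
    f=r.grab_frame(n); cv2.imwrite(f"pics/{n}0.png",cv2.resize(f["color"][:,:,::-1],(800,600)))
    np.savez(f"{n}0.npz",**f)
    print(n,f["intrinsics"],f["R"],f["t"])
E
```

```text
pics
clock 0.0
joints [ 0.9949  0.4778  0.0223  1.5565 -0.0115  1.1093 -0.0831]
qvel [-0.0001 -0.0003  0.001  -0.0003 -0.0001 -0.0021 -0.0002]
tau [-4.00000e-04 -5.96448e+01  1.60790e+00 -2.81201e+01  1.25000e-02
  9.30000e-03 -0.00000e+00]
tcp_pos [ 0.3043 -0.6022  0.4037]
orientation [-2.6751e+00  1.6456e+00  2.6000e-03]
contact_force [ 0.4195 -0.9064 -0.8832]
moment [-0.0457  0.0399 -0.0252]
grip_width 0.0854
0.1547
scene [[454.6515604    0.         256.56878596]
 [  0.         454.6515604  193.52295949]
 [  0.           0.           1.        ]] [[-0.50774623  0.86144911  0.00995924]
 [ 0.69089681  0.41407246 -0.59262602]
 [-0.514641   -0.29402282 -0.80541618]] [ 0.16772518 -0.30254845  1.54001295]
top [[434.42074336   0.         255.54882587]
 [  0.         434.42074336 191.81263661]
 [  0.           0.           1.        ]] [[-1.48176561e-03 -9.99998872e-01 -2.44662244e-04]
 [-9.85900750e-01  1.50181349e-03 -1.67324402e-01]
 [ 1.67324580e-01 -6.72285458e-06 -9.85901864e-01]] [0.07598083 0.50599099 1.13395223]
```

View pics/scene0.png

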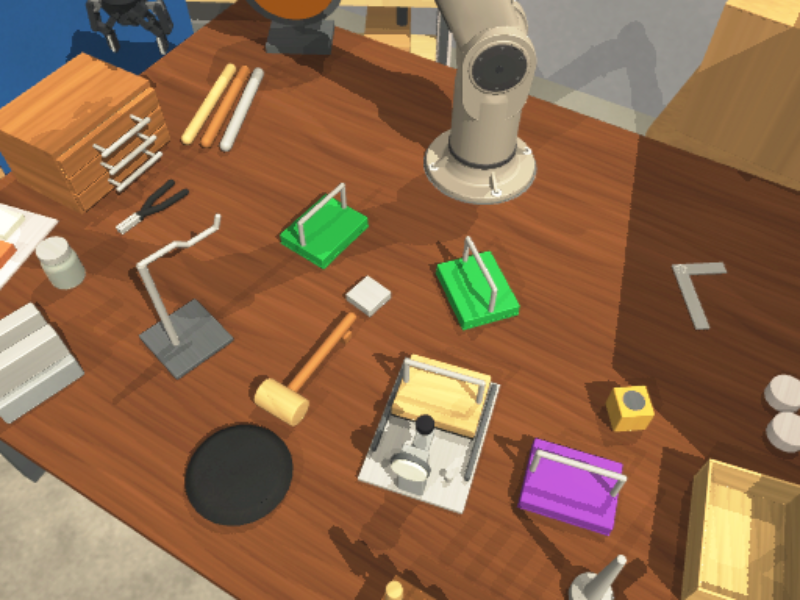

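View pics/top0.png

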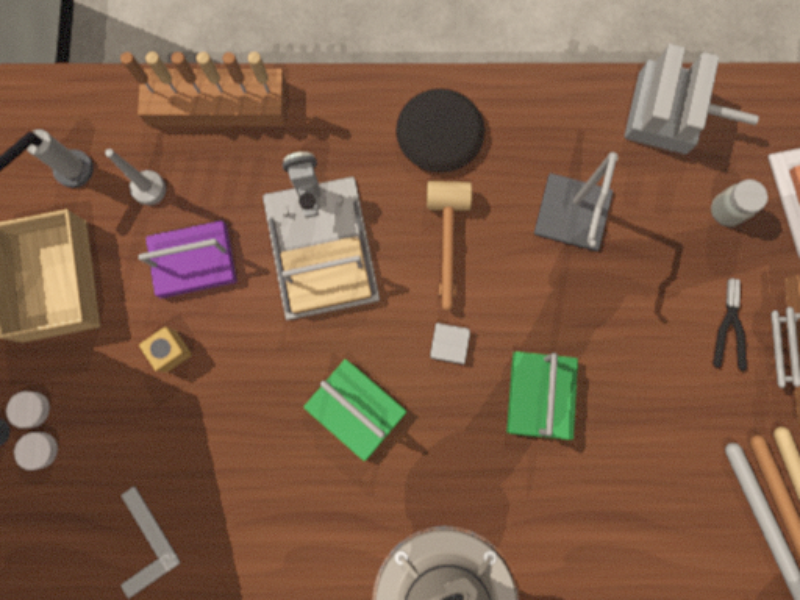

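```bash
cat > h.py <<'E'
import numpy as np,cv2
def load(n): 
    d=np.load(n+".npz"); return {k:d[k] for k in d}
def cloud(f):
    K=f["intrinsics"]; z=f["z_map"]; v,u=np.mgrid[0:z.shape[0],0:z.shape[1]]
    P=np.stack([(u-K[0,2])/K[0,0]*z,(v-K[1,2])/K[1,1]*z,z],-1)
    W=(P-f["t"])@f["R"]   # R^T (P-t)
    W[z==0]=np.nan
    return W
def ray(f,u,v,h):
    K=f["intrinsics"]; d=f["R"].T@np.array([(u-K[0,2])/K[0,0],(v-K[1,2])/K[1,1],1]); c=-f["R"].T@f["t"]
    return c+d*(h-c[2])/d[2]
def proj(f,X):
    p=f["R"]@np.asarray(X)+f["t"]; p=f["intrinsics"]@p; return p[:2]/p[2]
E
python3 - <<'E'
from h import *
for n,(x0,x1,y0,y1) in {"top":(150,260,85,215),"scene":(215,335,215,335)}.items():
    f=load(n+"0"); c=f["color"][y0:y1,x0:x1,::-1]
    c=cv2.resize(c,None,fx=4.6,fy=4.6,interpolation=cv2.INTER_CUBIC); cv2.imwrite(f"pics/{n}_g.png",c)
    W=cloud(f)[y0:y1:8,x0:x1:8,2]*1000
    print(n);print(np.round(W).astype(int))
f=load("top0"); c=f["color"][85:170,335:420,::-1]
cv2.imwrite("pics/top_h.png",cv2.resize(c,None,fx=7,fy=7,interpolation=cv2.INTER_CUBIC))
E
```

```text
top
[[  0  -3   1   0   0   3   1  -2  -3   1   1   0   0  17]
 [ -1   0   1  -5   1  -2  -3   1  -2   3   3   1  -1  -3]
 [  1  -3  -2  -2 131 146 138  -2  -4  -2   1  -3   1   2]
 [ -6   0   0  -1 110 131 128   0  -2   0   0   3  -1   3]
 [  1   2   3   2   2 101  89  11  11  11   0  -3  -2   1]
 [ -1   0  -2   7   5   9 127  10   9   6  -1   3  -1  -1]
 [  1  -1  -3  11  28   8 119  12   9   8   7   0   4   0]
 [  3   2  -3  28   6  11   9   8   8  12  23  -1   1  -2]
 [ -1  -1   0  27  11   9   6  11   9   7  20   0   1   2]
 [ -3  -1  -3   9   7   9  38  36  37  34  37  -2  -2   2]
 [  0   4   5   1  34  38  36  37  38 102  96   0  -2   3]
 [  0   3   0  -1 102 106  99  35  39  35  36  13  -4  -4]
 [  1  -2  -1   1  17  39  39  40  33  33  34  25  -2   0]
 [  0  -1  -1  -1  26  40  41  36  41  37  40  10  -2  -4]
 [ -1  -2   1  -2  10  38  36  10   9   0  -2  -1  -2  -2]
 [  2   2   1   5  -2  -1   0   1   4  -1   3  -1  -4  -1]
 [ -1  -1   0   0   0   1   0   1   1   2   0  -1   2  -8]]
scene
[[ 32  12   1   2  -2   2  -1   1  -3   0   3   1   6  -3   0]
 [  0   2   0   2  -2  
[... 159 characters left out ...]
1  -2]
 [ -1   1  -1   0  -3  32  35  37  38  36  35  36  36  12   0]
 [  1   0  -1   0   0  40  35  41  37  39  38  38   9  -3   1]
 [  1  -1  -2   2  25  33  38  35  36  38  38  41  26   3   2]
 [  0  -3   0   1  10  10   9 127  28  38  39  41  13   0   6]
 [  2  -1   2   8   9   9  13  88   8  12  10  17   2  -1  -1]
 [  0   2   0  20   8  12 129  89  12   8  10  26   2   0   0]
 [ -2   1   1   9  16 139 143 139  11  12   9  26   3  -2  -3]
 [  2  -3  11   9   5 100 113 130   5  30   9  -3   3   0   1]
 [  3   0  -1  -3  10  24  40  37   8  11   8  -1   0   0  -1]
 [ -3  -1  -1  -2   4   1  -2  12  11  13  12  -1   5  -5   0]
 [  1   3   1  -5   2   0   1  -3  -2  -1  10   0   1   0   0]]
```

View pics/top_g.png

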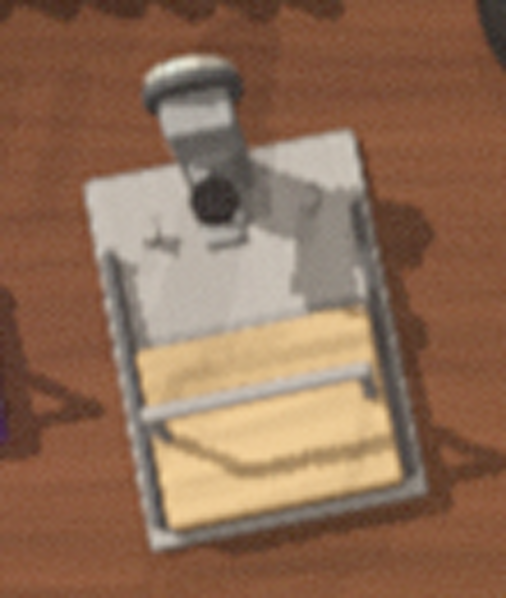

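View pics/scene_g.png

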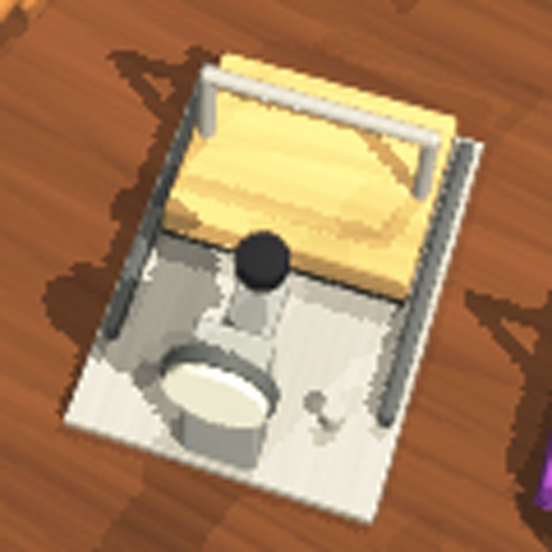

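View pics/top_h.png

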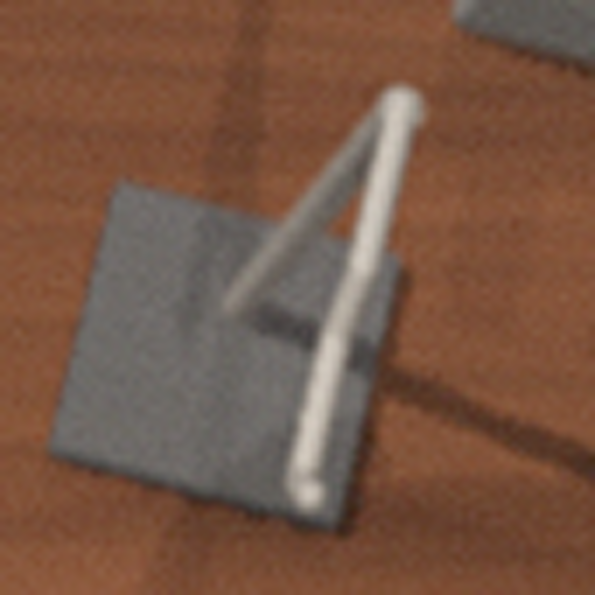

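```bash
python3 - <<'E'
from h import *
def pc(x,y,x0,y0,s): return (x+.5)/s-.5+x0,(y+.5)/s-.5+y0
ft=load("top0"); fs=load("scene0")
def R(f,x,y,x0,y0,s,h): return ray(f,*pc(x,y,x0,y0,s),h)
T=lambda x,y,h:R(ft,x,y,150,85,4.6,h); S=lambda x,y,h:R(fs,x,y,215,215,4.6,h); H=lambda x,y,h:R(ft,x,y,335,85,7,h)
p=lambda *a:print(a[0],np.round(a[1],4))
tc=[T(86,183,.01),T(353,130,.01),T(426,488,.01),T(152,548,.01)]
sc=[S(375,520,.01),S(66,420,.01),None,S(482,145,.01)]
p("top corners FL FR NR NL",np.array(tc)); p("FL",sc[0]);p("FR",sc[1]);p("NL",sc[3])
for nm,c in (("top",tc),("scene",sc)):
    d=c[0]-c[3]; y=c[0]-c[1]
    print(nm,"yaw from side",np.degrees(np.arctan2(d[1],d[0])),"from far edge",np.degrees(np.arctan2(y[1],y[0]))-90,np.linalg.norm(d),np.linalg.norm(y))
p("knob top",T(215,198,.128));p("knob scene",S(263,255,.128))
p("bar top L,R",np.array([T(145,413,.098),T(371,369,.098)]));p("bar scene",np.array([S(435,137,.098),S(208,74,.098)]))
p("block far edge top view",np.array([T(136,350,.038),T(362,305,.038)]))
p("hook tip",H(310,492,.231));p("hook post top",H(402,105,.231));p("saddle ends",np.array([H(310,462,.21),H(336,345,.21)]))
hb=[H(120,183,.012),H(402,260,.012),H(342,528,.012),H(50,450,.012)]
p("hook base",np.array(hb)); p("mean",np.mean(hb,0))
# mallet, bench
W=cloud(ft); 
hs=cv2.cvtColor(ft["color"],cv2.COLOR_RGB2HSV)
E
```

```text
top corners FL FR NR NL [[0.7076 0.3245 0.01  ]
 [0.7418 0.1588 0.01  ]
 [0.5149 0.1124 0.01  ]
 [0.4784 0.2773 0.01  ]]
FL [0.7064 0.3298 0.01  ]
FR [0.7419 0.1648 0.01  ]
NL [0.4796 0.2808 0.01  ]
top yaw from side 11.620470537328067 from far edge 11.67287144035599 0.23398912611545392 0.16917551730728425
scene yaw from side 12.190864053957327 from far edge 12.153160505559526 0.23198983272495502 0.16874325451433042
knob top [0.6593 0.2273 0.128 ]
knob scene [0.6592 0.2323 0.128 ]
bar top L,R [[0.5429 0.2684 0.098 ]
 [0.5682 0.141  0.098 ]]
bar scene [[0.5389 0.2701 0.098 ]
 [0.5668 0.1476 0.098 ]]
block far edge top view [[0.5941 0.2853 0.038 ]
 [0.6216 0.1503 0.038 ]]
hook tip [ 0.56   -0.2087  0.231 ]
hook post top [ 0.6938 -0.2462  0.231 ]
saddle ends [[ 0.5758 -0.2154  0.21  ]
 [ 0.6166 -0.2262  0.21  ]]
hook base [[ 0.747  -0.2012  0.012 ]
 [ 0.7139 -0.3151  0.012 ]
 [ 0.6016 -0.2849  0.012 ]
 [ 0.6341 -0.1686  0.012 ]]
mean [ 0.6742 -0.2424  0.012 ]
```

Emit:
{"fn": "apply_moves", "kwargs": {"dp": [[0,0,0],[0,0,0],[0,0,0],[0,0,0],[0,0,0],[0,0,0],[0,0,0],[0,0,0],[0,0,0],[0,0,0]], "twist": [[0,0,-0.07],[0,0,-0.07],[0,0,-0.07],[0,0,-0.07],[0,0,-0.07],[0,0,-0.07],[0,0,-0.07],[0,0,-0.07],[0,0,-0.07],[0,0,0]], "jaw": [0,0,0,0,0,0,0,0,0,0]}}

```text
clock: 1.1
tcp_pos: [0.3033, -0.6007, 0.3977]
orientation: [-3.106, -0.39, 0.009]
contact_force: [-0.5, -0.1, 0.1]
grip_width: 0.0853
```

```bash
cat >> h.py <<'E'
from scipy.spatial.transform import Rotation as Ro
def st(r):
    o=r.get_obs(); M=Ro.from_rotvec(o["orientation"]).as_matrix(); p=np.array(o["tcp_pos"]); 
    g=p+M[:,2]*r.hold_point_z
    print("t",round(o["clock"],2),"tcp",np.round(p,4),"grasp",np.round(g,4),"yaw",round(np.degrees(np.arctan2(M[1,0],M[0,0])),2),"z",np.round(M[:,2],4),"F",np.round(o["contact_force"],1),"w",round(float(o["grip_width"]),4),"q",np.round(o["joints"],2))
    return o,M,p
def plan(r,tgt,yaw):
    """total tool-frame shift (in units of .12 m) to bring TCP to tgt, and rotvec /120deg to tool-down yaw(deg)"""
    o,M,p=st(r); d=M.T@(np.asarray(tgt)-p)/.12
    c,s=np.cos(np.radians(yaw)),np.sin(np.radians(yaw))
    G=np.array([[c,s,0],[s,-c,0],[0,0,-1.]])
    tw=Ro.from_matrix(M.T@G).as_rotvec()/np.radians(120)
    print("dp total",np.round(d,3),"twist total",np.round(tw,4)); return d,tw
E
python3 - <<'E'
from h import *; from bench import r
plan(r,[0.54,0.20,0.42],11.9)
E
```

```text
t 1.1 tcp [ 0.3033 -0.6007  0.3977] grasp [ 0.3023 -0.599   0.243 ] yaw 14.31 z [-0.0069  0.0109 -0.9999] F [-0.5 -0.1  0.1] w 0.0853 q [ 1.2   0.5  -0.27  1.55  0.14  1.13  1.15]
dp total [ 3.559 -5.98  -0.127] twist total [-0.0058  0.0021  0.0201]
```

Emit:
{"fn": "apply_moves", "kwargs": {"dp": [[0.2,-0.33,-0.015],[0.2,-0.33,-0.015],[0.2,-0.33,-0.015],[0.2,-0.33,-0.015],[0.2,-0.33,-0.015],[0.2,-0.33,-0.015],[0.2,-0.33,-0.015],[0.2,-0.33,-0.015],[0.2,-0.33,-0.015],[0.2,-0.33,-0.015],[0.2,-0.33,-0.015],[0.2,-0.33,-0.015],[0.2,-0.33,-0.015],[0.2,-0.33,-0.015],[0.2,-0.33,-0.015],[0.2,-0.33,-0.015],[0.2,-0.33,-0.015],[0,0,0]], "twist": [[0,0,0.001],[0,0,0.001],[0,0,0.001],[0,0,0.001],[0,0,0.001],[0,0,0.001],[0,0,0.001],[0,0,0.001],[0,0,0.001],[0,0,0.001],[0,0,0.001],[0,0,0.001],[0,0,0.001],[0,0,0.001],[0,0,0.001],[0,0,0.001],[0,0,0.001],[0,0,0]], "jaw": [0,0,0,0,0,0,0,0,0,0,0,0,0,0,0,0,0,0]}}

```text
clock: 2.9
tcp_pos: [0.5807, 0.1642, 0.4319]
orientation: [-3.121, -0.19, 0.012]
contact_force: [-1.1, -0.2, 0.6]
grip_width: 0.0852
```

```bash
python3 - <<'E'
from h import *; from bench import r
plan(r,[0.54,0.20,0.42],11.9)
E
```

```text
t 2.9 tcp [0.5807 0.1642 0.4319] grasp [0.5793 0.1664 0.2772] yaw 6.98 z [-0.0086  0.014  -0.9999] F [-1.1 -0.2  0.6] w 0.0852 q [ 0.11  0.41 -0.64  1.67  0.25  1.15 -0.47]
dp total [-0.299 -0.335  0.106] twist total [-0.0073  0.003  -0.041 ]
```

Emit:
{"fn": "apply_moves", "kwargs": {"dp": [[-0.15,-0.17,0.05],[-0.15,-0.17,0.05],[0,0,0],[0,0,0]], "twist": [[-0.004,0.0015,-0.02],[-0.004,0.0015,-0.02],[0,0,0],[0,0,0]], "jaw": [255,255,255,255]}}

```text
clock: 3.3
tcp_pos: [0.5384, 0.202, 0.4185]
orientation: [3.125, 0.306, -0.003]
contact_force: [1.6, -2.0, 0.8]
grip_width: 0.0283
```

```bash
cat >> h.py <<'E'
def wrist(r,name):
    o,M,p=st(r); f=r.grab_frame("wrist"); he=np.array(f["hand_eye"])
    T=np.eye(4);T[:3,:3]=M;T[:3,3]=p; C=T@he
    g=dict(color=f["color"],z_map=f["z_map"],intrinsics=f["intrinsics"],R=C[:3,:3].T,t=-C[:3,:3].T@C[:3,3])
    np.savez(name+".npz",**g); cv2.imwrite(f"pics/{name}.png",cv2.resize(f["color"][:,:,::-1],(800,600),interpolation=cv2.INTER_CUBIC)); return g
def px(x,y,s=800/512): return (x+.5)/s-.5,(y+.5)/s-.5
E
python3 - <<'E'
from h import *; from bench import r
g=wrist(r,"w1"); print(np.round(g["R"],3), "cam",-g["R"].T@g["t"])
E
```

```text
t 3.3 tcp [0.5384 0.202  0.4185] grasp [0.5381 0.2017 0.2638] yaw 11.2 z [-0.0018 -0.002  -1.    ] F [ 1.6 -2.   0.8] w 0.0283 q [ 0.06  0.38 -0.67  1.75  0.26  1.11 -0.5 ]
[[ 0.981  0.195 -0.002]
 [ 0.189 -0.946  0.264]
 [ 0.049 -0.259 -0.965]] cam [0.52502263 0.26686567 0.38745846]
```

View pics/w1.png

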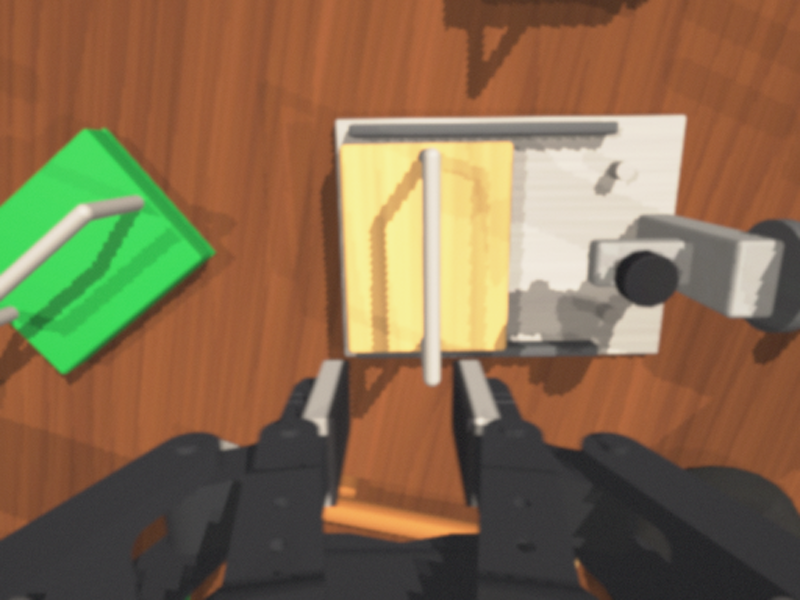

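```bash
python3 - <<'E'
from h import *
g=load("w1"); P=lambda x,y,h:np.round(ray(g,*px(x,y),h),4)
c=[P(338,119,.01),P(685,116,.01),P(658,355,.01)]
print("corners NL FL FR",c); 
for a,b,o in ((c[0],c[1],0),(c[2],c[1],-90)): d=b-a; print(np.degrees(np.arctan2(d[1],d[0]))+o,np.linalg.norm(d))
print("knob",P(646,278,.128),"bar",P(430,154,.098),P(433,380,.098))
ctr=(c[0]+c[2])/2;print("gauge bed ctr",ctr)
E
```

```text
corners NL FL FR [array([0.4793, 0.2784, 0.01  ]), array([0.7055, 0.3253, 0.01  ]), array([0.7421, 0.1594, 0.01  ])]
11.713656983226636 0.23101093047732613
12.4410149726301 0.16988928747864002
knob [0.6554 0.2307 0.128 ] bar [0.5397 0.268  0.098 ] [0.568  0.1439 0.098 ]
gauge bed ctr [0.6107 0.2189 0.01  ]
```

```bash
python3 - <<'E'
from h import *; from bench import r
plan(r,[0.4664,0.1888,0.199],12.0)
E
```

```text
t 3.35 tcp [0.5383 0.2021 0.4185] grasp [0.5379 0.2019 0.2638] yaw 11.23 z [-0.0022 -0.0017 -1.    ] F [ 0.2  0.8 -0.2] w 0.0203 q [ 0.06  0.38 -0.68  1.75  0.26  1.11 -0.5 ]
dp total [-0.604 -0.01   1.831] twist total [ 0.0006  0.0012 -0.0065]
```

Emit:
{"fn": "apply_moves", "kwargs": {"dp": [[-0.3,-0.005,0],[-0.3,-0.005,0],[0,0,0.35],[0,0,0.35],[0,0,0.35],[0,0,0.35],[0,0,0.25],[0,0,0.1],[0,0,0]], "twist": [[0,0,-0.003],[0,0,-0.003],[0,0,0],[0,0,0],[0,0,0],[0,0,0],[0,0,0],[0,0,0],[0,0,0]], "jaw": [255,255,255,255,255,255,255,255,255]}}

```text
clock: 4.25
tcp_pos: [0.475, 0.1804, 0.2057]
orientation: [3.127, 0.272, 0.016]
contact_force: [-0.0, 0.0, 0.4]
grip_width: -0.0002
```

```bash
python3 - <<'E'
from h import *; from bench import r
plan(r,[0.4664,0.1888,0.199],12.0)
wrist(r,"w2")
E
```

```text
t 4.25 tcp [0.475  0.1804 0.2057] grasp [0.4766 0.1802 0.051 ] yaw 9.94 z [ 0.0104 -0.0015 -0.9999] F [-0.   0.   0.4] w -0.0002 q [-0.05  0.56 -0.55  2.07  0.49  0.63 -0.76]
dp total [-0.059 -0.082  0.055] twist total [ 0.0016 -0.0047 -0.0172]
t 4.25 tcp [0.475  0.1804 0.2057] grasp [0.4766 0.1802 0.051 ] yaw 9.94 z [ 0.0104 -0.0015 -0.9999] F [-0.   0.   0.4] w -0.0002 q [-0.05  0.56 -0.55  2.07  0.49  0.63 -0.76]
```

View pics/w2.png

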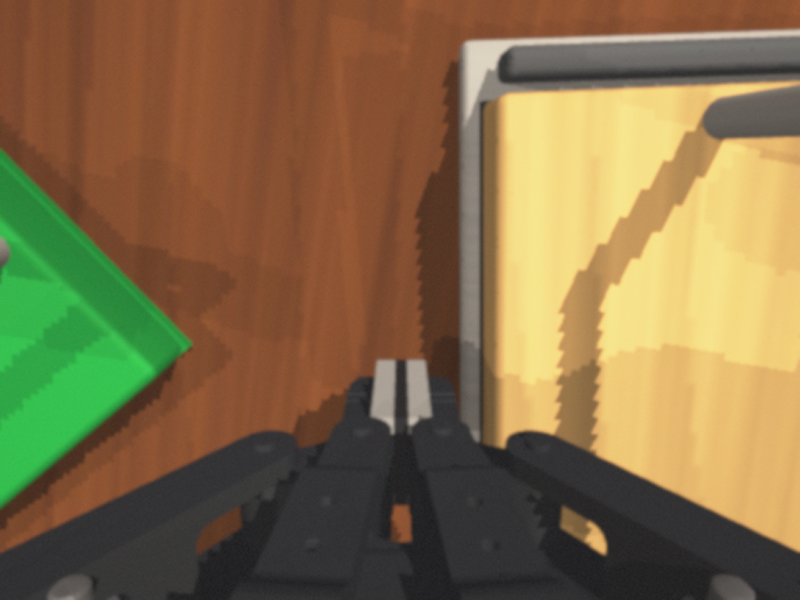

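Emit:
{"fn": "apply_moves", "kwargs": {"dp": [[-0.03,-0.08,0.05],[0,0,0],[0,0,0]], "twist": [[0.0016,-0.0047,-0.017],[0,0,0],[0,0,0]], "jaw": [255,255,255]}}

```text
clock: 4.6
tcp_pos: [0.4718, 0.1909, 0.2039]
orientation: [-3.122, -0.33, -0.011]
contact_force: [0.7, 0.1, -0.4]
grip_width: 0.0002
```

```bash
python3 - <<'E'
from h import *; from bench import r
plan(r,[0.6229-.069*.978,0.2221-.069*.208,0.198],12.0)
E
```

```text
t 4.6 tcp [0.4718 0.1909 0.2039] grasp [0.4729 0.1913 0.0492] yaw 12.06 z [ 0.007  0.003 -1.   ] F [ 0.7  0.1 -0.4] w 0.0002 q [-0.06  0.56 -0.56  2.07  0.5   0.63 -0.75]
dp total [0.711 0.008 0.054] twist total [-0.0007 -0.0036  0.0005]
```

Emit:
{"fn": "apply_moves", "kwargs": {"dp": [[0.08,0,0.03],[0.08,0,0.02],[0.08,0,0],[0.08,0,0],[0.08,0,0],[0.08,0,0],[0.08,0,0]], "twist": [[0,-0.003,0],[0,0,0],[0,0,0],[0,0,0],[0,0,0],[0,0,0],[0,0,0]], "jaw": [255,255,255,255,255,255,255]}}

```text
clock: 5.3
tcp_pos: [0.5412, 0.2058, 0.1986]
orientation: [3.124, 0.33, -0.004]
contact_force: [-4.5, -0.9, 3.3]
grip_width: -0.0006
```

```bash
python3 - <<'E'
from h import *; from bench import r
plan(r,[0.6229-.069*.978,0.2221-.069*.208,0.198],12.0)
E
```

```text
t 5.3 tcp [0.5412 0.2058 0.1986] grasp [0.5408 0.2057 0.0439] yaw 12.06 z [-2.6e-03 -8.0e-04 -1.0e+00] F [-4.5 -0.9  3.3] w -0.0006 q [-0.06  0.66 -0.55  1.9   0.5   0.72 -0.68]
dp total [0.12  0.009 0.005] twist total [0.0001 0.0013 0.0005]
```

Pushing lightly (about 4.6 N). About 14 mm are left by estimate, so I'll go on in small steps.

Emit:
{"fn": "apply_moves", "kwargs": {"dp": [[0.04,0,0],[0.04,0,0],[0.03,0,0]], "twist": [[0,0,0],[0,0,0],[0,0,0]], "jaw": [255,255,255]}}

```text
clock: 5.6
tcp_pos: [0.5557, 0.2086, 0.1982]
orientation: [3.123, 0.329, -0.007]
contact_force: [-13.0, -2.2, 10.9]
grip_width: -0.0003
```

```bash
python3 - <<'E'
from h import *; from bench import r
plan(r,[0.6229-.069*.978,0.2221-.069*.208,0.198],12.0)
g=wrist(r,"w3")
f=r.grab_frame("scene"); np.savez("scene3.npz",**f)
c=f["color"][215:335,215:335,::-1]; cv2.imwrite("pics/scene3.png",cv2.resize(c,None,fx=4.6,fy=4.6,interpolation=cv2.INTER_CUBIC))
E
```

```text
t 5.6 tcp [0.5557 0.2086 0.1982] grasp [0.5551 0.2084 0.0435] yaw 12.01 z [-0.0041 -0.0016 -1.    ] F [-13.   -2.2  10.9] w -0.0003 q [-0.06  0.67 -0.54  1.87  0.5   0.74 -0.67]
dp total [-0.004  0.007  0.002] twist total [0.0003 0.0021 0.0001]
t 5.6 tcp [0.5557 0.2086 0.1982] grasp [0.5551 0.2084 0.0435] yaw 12.01 z [-0.0041 -0.0016 -1.    ] F [-13.   -2.2  10.9] w -0.0003 q [-0.06  0.67 -0.54  1.87  0.5   0.74 -0.67]
```

View pics/scene3.png

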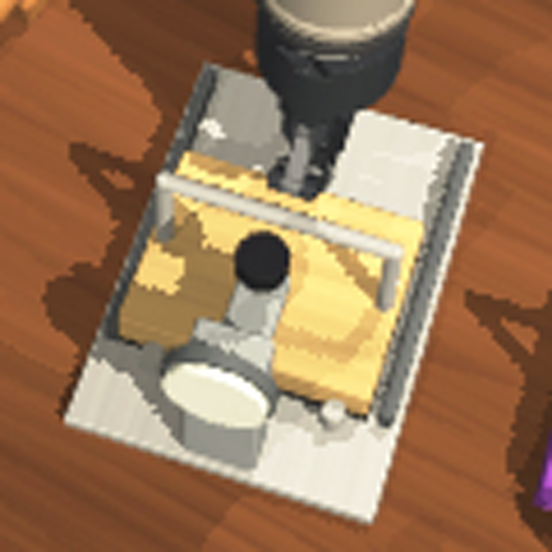

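Emit:
{"fn": "apply_moves", "kwargs": {"dp": [[0.025,0,0],[0.025,0,0]], "twist": [[0,0,0],[0,0,0]], "jaw": [255,255]}}

```text
clock: 5.9
tcp_pos: [0.5573, 0.2095, 0.1974]
orientation: [3.119, 0.33, -0.024]
contact_force: [-13.4, -2.5, 9.4]
grip_width: 0.0004
```

```bash
python3 - <<'E'
from h import *; from bench import r
plan(r,[0.6229-.069*.978,0.2221-.069*.208,0.198],12.0)
f=r.grab_frame("scene"); np.savez("scene4.npz",**f)
c=f["color"][215:335,215:335,::-1]; cv2.imwrite("pics/scene4.png",cv2.resize(c,None,fx=4.6,fy=4.6,interpolation=cv2.INTER_CUBIC))
E
```

```text
t 5.9 tcp [0.5573 0.2095 0.1974] grasp [0.555  0.2084 0.0427] yaw 12.09 z [-0.0147 -0.0071 -0.9999] F [-13.4  -2.5   9.4] w 0.0004 q [-0.06  0.68 -0.54  1.86  0.49  0.76 -0.66]
dp total [-0.019  0.011 -0.005] twist total [0.0019 0.0076 0.0008]
```

View pics/scene4.png

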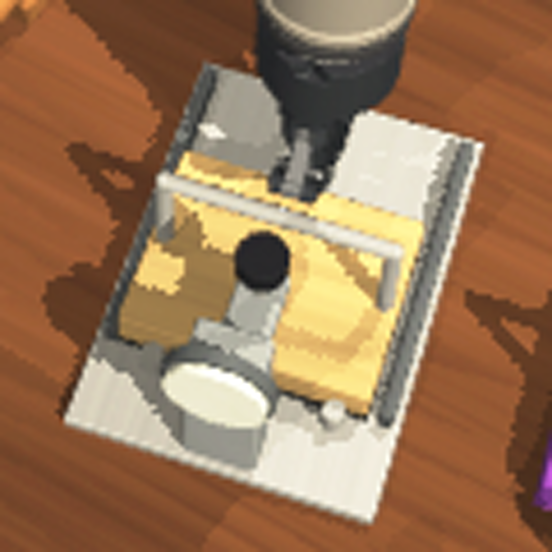

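```bash
python3 - <<'E'
from h import *
f=load("scene4"); S=lambda x,y,h:ray(f,(x+.5)/4.6-.5+215,(y+.5)/4.6-.5+215,h)
a,b=S(162,182,.098),S(400,250,.098); m=(a+b)/2; print(a,b,m)
d=m[:2]-[.6229,.2221+.004]; c,s=np.cos(np.radians(12)),np.sin(np.radians(12)); print("gauge frame x,y",d@[c,s],d@[-s,c])
W=cloud(f); 
hs=cv2.cvtColor(f["color"],cv2.COLOR_RGB2HSV); mk=(hs[...,0]>15)&(hs[...,0]<32)&(hs[...,1]>90)&(W[...,2]>.025)&(W[...,2]<.05)
mk[:215]=0;mk[335:]=0;mk[:,:215]=0;mk[:,335:]=0
P=W[mk]; A=np.c_[P[:,:2]-P[:,:2].mean(0),np.ones(len(P))]; print(len(P),np.linalg.lstsq(A,P[:,2],rcond=None)[0])
E
```

```text
[0.6357944  0.16019943 0.098     ] [0.60724258 0.28442798 0.098     ] [0.62151849 0.2223137  0.098     ]
gauge frame x,y -0.0021385347182337386 -0.0034163238460696655
1624 [-0.01248051 -0.00295193  0.03747308]
```

Emit:
{"fn": "apply_moves", "kwargs": {"dp": [[-0.15,0,0],[-0.15,0,-0.05],[0,0,-0.35],[0,0,-0.35],[0,0,-0.35],[0,0,-0.3],[0,0,0]], "twist": [[0,0.004,0],[0,0.0036,0],[0,0,0],[0,0,0],[0,0,0],[0,0,0],[0,0,0]], "jaw": [255,255,255,255,255,255,255]}}

```text
clock: 6.65
tcp_pos: [0.5236, 0.2027, 0.3723]
orientation: [3.123, 0.333, 0.014]
contact_force: [0.1, 0.0, -0.6]
grip_width: -0.0001
```

```bash
python3 - <<'E'
from h import *; from bench import r
plan(r,[0.659,0.230,0.33],12.0)
E
```

```text
t 6.65 tcp [0.5236 0.2027 0.3723] grasp [0.525  0.2027 0.2176] yaw 12.18 z [ 9.2e-03 -1.0e-04 -1.0e+00] F [ 0.1  0.  -0.6] w -0.0001 q [ 0.06  0.4  -0.68  1.83  0.3   1.   -0.54]
dp total [1.148 0.015 0.363] twist total [ 0.001  -0.0043  0.0015]
```

Emit:
{"fn": "apply_moves", "kwargs": {"dp": [[0.28,0,0],[0.28,0,0],[0.28,0,0],[0.28,0,0],[0.02,0,0.1],[0,0,0.15],[0,0,0]], "twist": [[0,-0.004,0],[0,0,0],[0,0,0],[0,0,0],[0,0,0],[0,0,0],[0,0,0]], "jaw": [255,255,255,255,255,255,255]}}

```text
clock: 7.35
tcp_pos: [0.6646, 0.231, 0.3402]
orientation: [3.12, 0.33, 0.017]
contact_force: [-1.1, -0.1, -0.5]
grip_width: 0.0002
```

```bash
python3 - <<'E'
from h import *; from bench import r
plan(r,[0.659,0.230,0.302],12.0)
wrist(r,"w5")
E
```

```text
t 7.35 tcp [0.6646 0.231  0.3402] grasp [0.6663 0.2305 0.1855] yaw 12.08 z [ 0.0111 -0.003  -0.9999] F [-1.1 -0.1 -0.5] w 0.0002 q [-0.03  0.65 -0.6   1.51  0.4   1.1  -0.51]
dp total [-0.051 -0.004  0.318] twist total [ 0.0025 -0.0049  0.0006]
t 7.35 tcp [0.6646 0.231  0.3402] grasp [0.6663 0.2305 0.1855] yaw 12.08 z [ 0.0111 -0.003  -0.9999] F [-1.1 -0.1 -0.5] w 0.0002 q [-0.03  0.65 -0.6   1.51  0.4   1.1  -0.51]
```

View pics/w5.png

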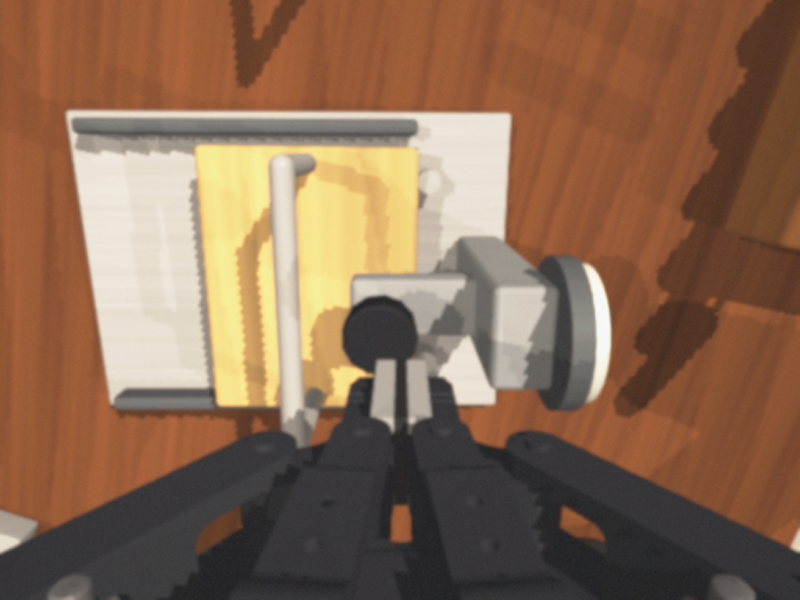

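```bash
python3 - <<'E'
from h import *
g=load("w5"); print(ray(g,*px(380,332),.128))
c=[ray(g,*px(x,y),.01) for x,y in ((67,111),(511,114),(495,404))];print(np.array(c),(c[0]+c[2])/2)
print("bar",ray(g,*px(281,162),.098))
E
```

```text
[0.65848748 0.23295146 0.128     ]
[[0.47902025 0.27797351 0.01      ]
 [0.70693939 0.32555003 0.01      ]
 [0.74171469 0.16101203 0.01      ]] [0.61036747 0.21949277 0.01      ]
bar [0.60939127 0.28161845 0.098     ]
```

Emit:
{"fn": "apply_moves", "kwargs": {"dp": [[-0.045,-0.005,0.12],[0,0,0.08],[0,0,0],[0,0,0]], "twist": [[0.0025,-0.005,0],[0,0,0],[0,0,0],[0,0,0]], "jaw": [255,255,255,255]}}

```text
clock: 7.8
tcp_pos: [0.658, 0.2308, 0.3171]
orientation: [-3.123, -0.332, -0.003]
contact_force: [0.2, 0.2, 0.5]
grip_width: 0.0
```

```bash
python3 - <<'E'
from h import *; from bench import r
plan(r,[0.659,0.231,0.2805],12.0)
E
```

```text
t 7.8 tcp [0.658  0.2308 0.3171] grasp [0.6583 0.2309 0.1624] yaw 12.14 z [ 0.0017  0.0011 -1.    ] F [0.2 0.2 0.5] w 0.0 q [-0.03  0.67 -0.6   1.54  0.41  1.06 -0.52]
dp total [0.008 0.    0.305] twist total [-0.0003 -0.0009  0.0011]
```

Emit:
{"fn": "apply_moves", "kwargs": {"dp": [[0,0,0.06],[0,0,0.06],[0,0,0.06],[0,0,0.06]], "twist": [[0,0,0],[0,0,0],[0,0,0],[0,0,0]], "jaw": [255,255,255,255]}}

```text
clock: 8.2
tcp_pos: [0.6587, 0.2313, 0.2893]
orientation: [-3.122, -0.332, -0.009]
contact_force: [-1.9, -1.7, 5.5]
grip_width: -0.0001
```

```bash
python3 - <<'E'
from h import *; from bench import r
plan(r,[0.659,0.231,0.2805],12.0)
E
```

```text
t 8.2 tcp [0.6587 0.2313 0.2893] grasp [0.6596 0.2317 0.1346] yaw 12.12 z [ 0.0058  0.0024 -1.    ] F [-1.9 -1.7  5.5] w -0.0001 q [-0.04  0.7  -0.58  1.56  0.43  1.01 -0.54]
dp total [0.002 0.003 0.073] twist total [-0.0005 -0.0029  0.001 ]
```

Emit:
{"fn": "apply_moves", "kwargs": {"dp": [[0,0,0.045],[0,0,0.035]], "twist": [[0,-0.002,0],[0,0,0]], "jaw": [255,255]}}

```text
clock: 8.4
tcp_pos: [0.6593, 0.2315, 0.2804]
orientation: [-3.123, -0.331, -0.006]
contact_force: [-4.2, -2.6, 14.2]
grip_width: 0.0001
```

```bash
python3 - <<'E'
from h import *; from bench import r
plan(r,[0.659,0.231,0.2805],12.0)
E
```

```text
t 8.4 tcp [0.6593 0.2315 0.2804] grasp [0.6598 0.2318 0.1257] yaw 12.1 z [ 0.0035  0.0016 -1.    ] F [-4.2 -2.6 14.2] w 0.0001 q [-0.04  0.71 -0.58  1.56  0.44  1.   -0.54]
dp total [-0.003  0.004 -0.001] twist total [-0.0004 -0.0018  0.0008]
```

Emit:
{"fn": "apply_moves", "kwargs": {"dp": [[0,0,0.005],[0,0,0.005],[0,0,0.005]], "twist": [[0,0,0],[0,0,0],[0,0,0]], "jaw": [255,255,255]}}

```text
clock: 8.7
tcp_pos: [0.6592, 0.2318, 0.2818]
orientation: [3.124, 0.33, 0.006]
contact_force: [-3.9, -2.1, 11.1]
grip_width: 0.0003
```

Emit:
{"fn": "apply_moves", "kwargs": {"dp": [[0,0,0.015],[0,0,0.015],[0,0,0.013],[0,0,0.013],[0,0,0.013]], "twist": [[0,0,0],[0,0,0],[0,0,0],[0,0,0],[0,0,0]], "jaw": [255,255,255,255,255]}}

```text
clock: 9.2
tcp_pos: [0.6589, 0.2324, 0.2805]
orientation: [3.121, 0.328, 0.009]
contact_force: [-4.9, -2.9, 14.0]
grip_width: 0.0001
```

Emit:
{"fn": "apply_moves", "kwargs": {"dp": [[0,0,0.012],[0,0,0.012],[0,0,0.012]], "twist": [[0,0,0],[0,0,0],[0,0,0]], "jaw": [255,255,255]}}

```text
clock: 9.5
tcp_pos: [0.6586, 0.2327, 0.2807]
orientation: [3.119, 0.327, 0.011]
contact_force: [-5.3, -2.3, 14.2]
grip_width: -0.0001
```

```bash
python3 - <<'E'
from h import *; from bench import r
st(r)
f=r.grab_frame("scene"); np.savez("scene6.npz",**f)
c=f["color"][195:325,205:335,::-1]; cv2.imwrite("pics/scene6.png",cv2.resize(c,None,fx=4.6,fy=4.6,interpolation=cv2.INTER_CUBIC))
E
```

```text
t 9.5 tcp [0.6586 0.2327 0.2807] grasp [0.6598 0.2319 0.126 ] yaw 11.99 z [ 0.0073 -0.005  -1.    ] F [-5.3 -2.3 14.2] w -0.0001 q [-0.05  0.71 -0.58  1.56  0.44  1.   -0.55]
```

View pics/scene6.png

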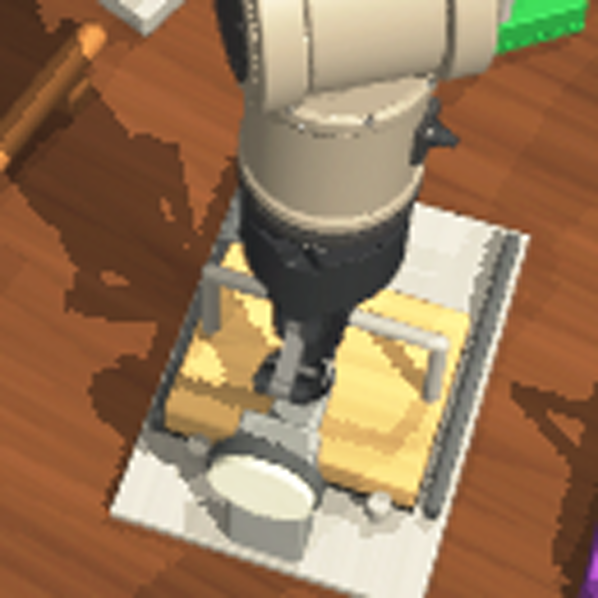

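Emit:
{"fn": "apply_moves", "kwargs": {"dp": [[0,0,-0.25],[0,0,-0.3],[0,0,0]], "twist": [[0,0,0],[0,0,0],[0,0,0]], "jaw": [255,255,255]}}

```text
clock: 9.85
tcp_pos: [0.6586, 0.2335, 0.3479]
orientation: [3.119, 0.328, 0.012]
contact_force: [0.7, 0.9, -0.7]
grip_width: 0.0003
```

```bash
python3 - <<'E'
from h import *; from bench import r
plan(r,[0.6299,0.1868,0.2527],12.0)
f=r.grab_frame("scene"); np.savez("scene7.npz",**f)
c=f["color"][195:325,205:335,::-1]; cv2.imwrite("pics/scene7.png",cv2.resize(c,None,fx=4.6,fy=4.6,interpolation=cv2.INTER_CUBIC))
E
```

```text
t 9.85 tcp [0.6586 0.2335 0.3479] grasp [0.6598 0.2328 0.1932] yaw 12.0 z [ 0.0081 -0.0041 -1.    ] F [ 0.7  0.9 -0.7] w 0.0003 q [-0.03  0.64 -0.6   1.51  0.4   1.11 -0.52]
dp total [-0.32   0.326  0.793] twist total [ 0.0027 -0.0034  0.    ]
```

View pics/scene7.png

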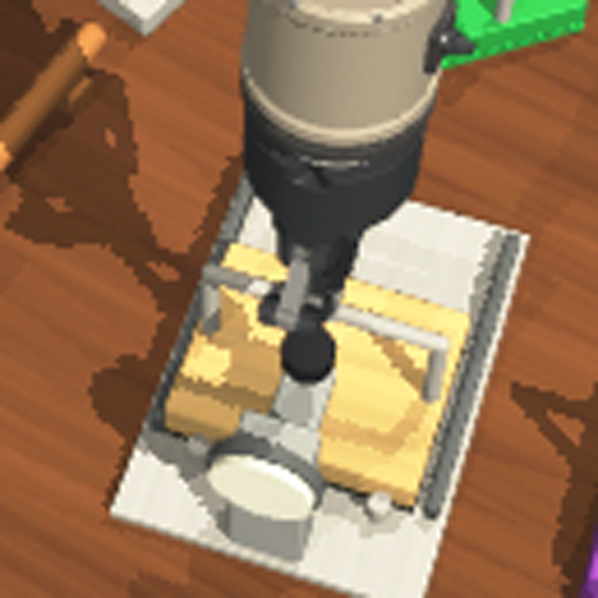

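Knob back up and the block still home. Next I grip the bow off-centre at gauge y ≈ −36 mm, opening the jaws partway first.

Emit:
{"fn": "apply_moves", "kwargs": {"dp": [[-0.16,0.16,-0.1],[-0.16,0.165,0],[0,0,0.1],[0,0,0]], "twist": [[0.0027,-0.0034,0],[0,0,0],[0,0,0],[0,0,0]], "jaw": [120,120,120,120]}}

```text
clock: 10.3
tcp_pos: [0.6266, 0.1853, 0.3397]
orientation: [3.122, 0.33, -0.014]
contact_force: [-0.1, -0.6, 0.2]
grip_width: 0.0453
```

```bash
python3 - <<'E'
from h import *; from bench import r
plan(r,[0.6299,0.1868,0.2527],12.0)
g=wrist(r,"w8")
E
```

```text
t 10.3 tcp [0.6266 0.1853 0.3397] grasp [0.6252 0.1848 0.185 ] yaw 12.06 z [-0.0088 -0.0031 -1.    ] F [-0.1 -0.6  0.2] w 0.0453 q [ 0.05  0.58 -0.62  1.63  0.37  1.06 -0.47]
dp total [ 0.036 -0.007  0.725] twist total [0.0006 0.0044 0.0005]
t 10.3 tcp [0.6266 0.1853 0.3397] grasp [0.6252 0.1848 0.185 ] yaw 12.06 z [-0.0088 -0.0031 -1.    ] F [-0.1 -0.6  0.2] w 0.0453 q [ 0.05  0.58 -0.62  1.63  0.37  1.06 -0.47]
```

View pics/w8.png

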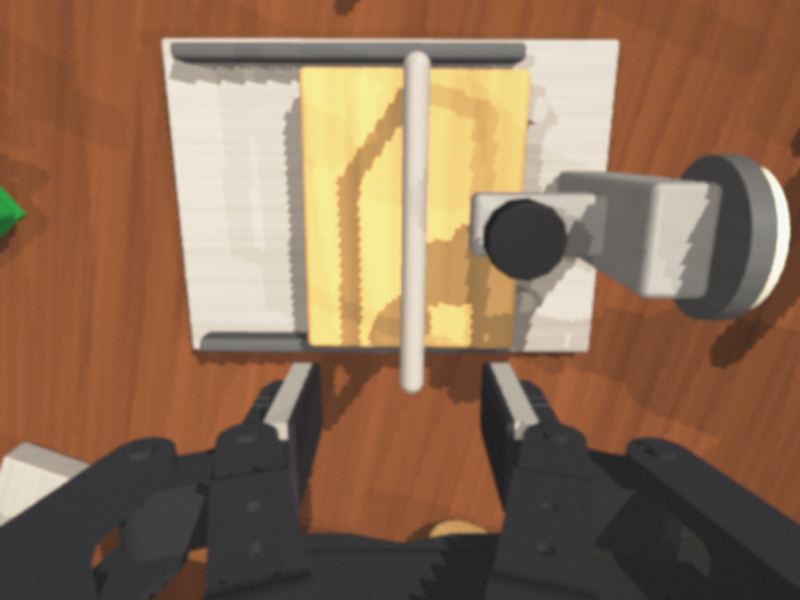

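```bash
python3 - <<'E'
from h import *
g=load("w8"); a=ray(g,*px(417,62),.098); b=ray(g,*px(412,384),.098); print(a,b,(a+b)/2,np.linalg.norm(a-b)); d=a-b; print(np.degrees(np.arctan2(d[1],d[0]))-90)
u=-d/np.linalg.norm(d); print("target",(a+b)/2+u*.036)
E
```

```text
[0.60943454 0.28112281 0.098     ] [0.6349133  0.15705911 0.098     ] [0.62217392 0.21909096 0.098     ] 0.12665294615606465
11.605380442790377
target [0.62941604 0.18382693 0.098     ]
```

Emit:
{"fn": "apply_moves", "kwargs": {"dp": [[0.03,0.005,0.2],[0,0,0.2],[0,0,0.15],[0,0,0.1],[0,0,0]], "twist": [[0,0.0044,0],[0,0,0],[0,0,0],[0,0,0],[0,0,0]], "jaw": [120,120,120,120,120], "grip_force": 60}}

```text
clock: 10.85
tcp_pos: [0.632, 0.19, 0.258]
orientation: [-3.122, -0.335, -0.002]
contact_force: [0.9, -0.3, -0.3]
grip_width: 0.045
```

```bash
python3 - <<'E'
from h import *; from bench import r
plan(r,[0.6294,0.184,0.2527],12.0)
E
```

```text
t 10.85 tcp [0.632 0.19  0.258] grasp [0.6322 0.1903 0.1033] yaw 12.26 z [ 0.0011  0.0022 -1.    ] F [ 0.9 -0.3 -0.3] w 0.045 q [ 0.02  0.68 -0.58  1.68  0.44  0.92 -0.52]
dp total [-0.032  0.044  0.044] twist total [-0.0009 -0.0007  0.0022]
```

Emit:
{"fn": "apply_moves", "kwargs": {"dp": [[-0.025,0.05,0.04],[0,0,0],[0,0,0],[0,0,0],[0,0,0],[0,0,0],[0,0,0],[0,0,0]], "twist": [[0,0,0],[0,0,0],[0,0,0],[0,0,0],[0,0,0],[0,0,0],[0,0,0],[0,0,0]], "jaw": [120,120,255,255,255,255,255,255], "grip_force": 80}}

```text
clock: 11.65
tcp_pos: [0.6307, 0.1839, 0.2554]
orientation: [-3.121, -0.336, -0.006]
contact_force: [-1.0, 0.4, -0.4]
grip_width: 0.0073
```

```bash
python3 - <<'E'
from h import *; from bench import r
plan(r,[0.6294,0.184,0.2527],12.0)
g=wrist(r,"w9")
E
```

```text
t 11.65 tcp [0.6307 0.1839 0.2554] grasp [0.6312 0.1844 0.1007] yaw 12.28 z [ 0.0034  0.0032 -1.    ] F [-1.   0.4 -0.4] w 0.0073 q [ 0.02  0.68 -0.58  1.69  0.45  0.91 -0.52]
dp total [-0.01  -0.003  0.023] twist total [-0.0012 -0.0019  0.0023]
t 11.65 tcp [0.6307 0.1839 0.2554] grasp [0.6312 0.1844 0.1007] yaw 12.28 z [ 0.0034  0.0032 -1.    ] F [-1.   0.4 -0.4] w 0.0073 q [ 0.02  0.68 -0.58  1.69  0.45  0.91 -0.52]
```

View pics/w9.png

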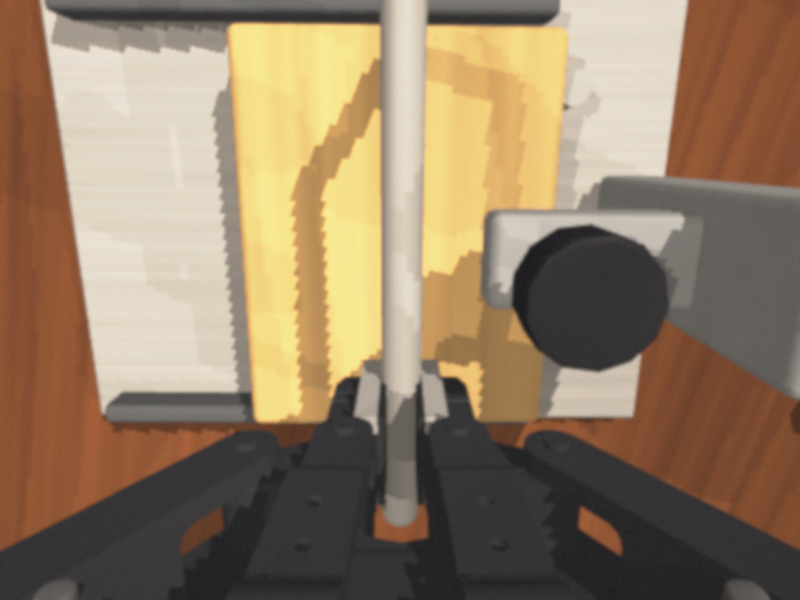

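Emit:
{"fn": "apply_moves", "kwargs": {"dp": [[-0.06,0,0],[-0.06,0,0],[-0.06,0,0],[-0.06,0,0],[-0.06,0,0]], "twist": [[0,0,0],[0,0,0],[0,0,0],[0,0,0],[0,0,0]], "jaw": [255,255,255,255,255]}}

```text
clock: 12.2
tcp_pos: [0.5933, 0.176, 0.255]
orientation: [-3.119, -0.335, -0.008]
contact_force: [0.8, 1.2, -3.5]
grip_width: 0.0071
```

```bash
python3 - <<'E'
from h import *; from bench import r
plan(r,[0.6294-.064*.978,0.184-.064*.208,0.2552],12.1)
E
```

```text
t 12.2 tcp [0.5933 0.176  0.255 ] grasp [0.5941 0.1768 0.1003] yaw 12.27 z [ 0.0049  0.0047 -1.    ] F [ 0.8  1.2 -3.5] w 0.0071 q [ 0.04  0.63 -0.59  1.78  0.44  0.86 -0.54]
dp total [-0.225 -0.003 -0.003] twist total [-0.0017 -0.0028  0.0014]
```

Emit:
{"fn": "apply_moves", "kwargs": {"dp": [[-0.07,0,0],[-0.07,0,0],[-0.07,0,0],[-0.03,0,0],[0,0,0]], "twist": [[0,0,0],[0,0,0],[0,0,0],[0,0,0],[0,0,0]], "jaw": [255,255,255,255,255], "grip_force": 110}}

```text
clock: 12.7
tcp_pos: [0.561, 0.1694, 0.255]
orientation: [-3.12, -0.337, -0.007]
contact_force: [0.0, 1.9, -4.2]
grip_width: 0.0069
```

```bash
python3 - <<'E'
from h import *; from bench import r
plan(r,[0.6294-.064*.978,0.184-.064*.208,0.2552],12.1)
g=wrist(r,"w10")
f=r.grab_frame("scene"); np.savez("scene10.npz",**f)
c=f["color"][185:325,205:335,::-1]; cv2.imwrite("pics/scene10.png",cv2.resize(c,None,fx=4.2,fy=4.2,interpolation=cv2.INTER_CUBIC))
E
```

```text
t 12.7 tcp [0.561  0.1694 0.255 ] grasp [0.5616 0.17   0.1003] yaw 12.33 z [ 0.0042  0.0043 -1.    ] F [ 0.   1.9 -4.2] w 0.0069 q [ 0.05  0.59 -0.6   1.86  0.44  0.82 -0.56]
dp total [ 0.05  -0.    -0.002] twist total [-0.0016 -0.0024  0.002 ]
t 12.7 tcp [0.561  0.1694 0.255 ] grasp [0.5616 0.17   0.1003] yaw 12.33 z [ 0.0042  0.0043 -1.    ] F [ 0.   1.9 -4.2] w 0.0069 q [ 0.05  0.59 -0.6   1.86  0.44  0.82 -0.56]
```

View pics/scene10.png

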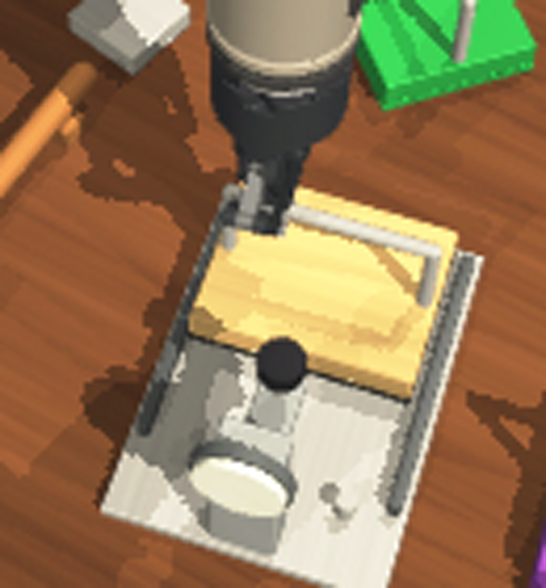

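View pics/w10.png

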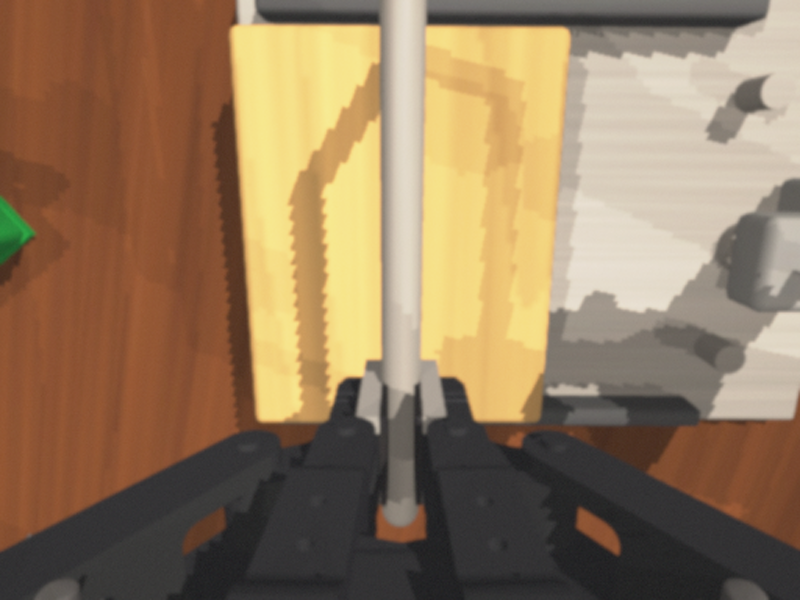

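Emit:
{"fn": "apply_moves", "kwargs": {"dp": [[0,0,-0.1],[0,0,-0.2],[0,0,-0.3],[0,0,-0.3],[0,0,-0.3],[0,0,-0.2],[0,0,0]], "twist": [[0,0,0],[0,0,0],[0,0,0],[0,0,0],[0,0,0],[0,0,0],[0,0,0]], "jaw": [255,255,255,255,255,255,255]}}

```text
clock: 13.5
tcp_pos: [0.5617, 0.1679, 0.4322]
orientation: [-3.121, -0.338, -0.003]
contact_force: [0.3, -0.2, -4.3]
grip_width: 0.0062
```

```bash
python3 - <<'E'
from h import *; from bench import r
plan(r,[0.5,0.0,0.43],-2)
g=wrist(r,"w11")
f=r.grab_frame("scene"); np.savez("scene11.npz",**f)
cv2.imwrite("pics/scene11.png",cv2.resize(f["color"][:,:,::-1],(800,600),interpolation=cv2.INTER_CUBIC))
E
```

```text
t 13.5 tcp [0.5617 0.1679 0.4322] grasp [0.5619 0.1682 0.2775] yaw 12.36 z [ 0.0015  0.0021 -1.    ] F [ 0.3 -0.2 -4.3] w 0.0062 q [ 0.14  0.39 -0.69  1.71  0.27  1.14 -0.41]
dp total [-0.801  1.257  0.014] twist total [-0.0009 -0.0008  0.1197]
t 13.5 tcp [0.5617 0.1679 0.4322] grasp [0.5619 0.1682 0.2775] yaw 12.36 z [ 0.0015  0.0021 -1.    ] F [ 0.3 -0.2 -4.3] w 0.0062 q [ 0.14  0.39 -0.69  1.71  0.27  1.14 -0.41]
```

View pics/scene11.png

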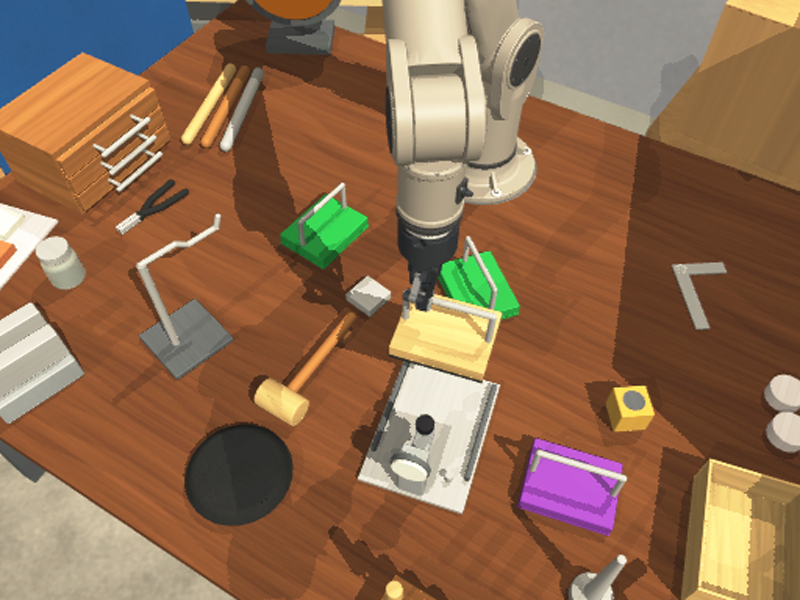

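View pics/w11.png

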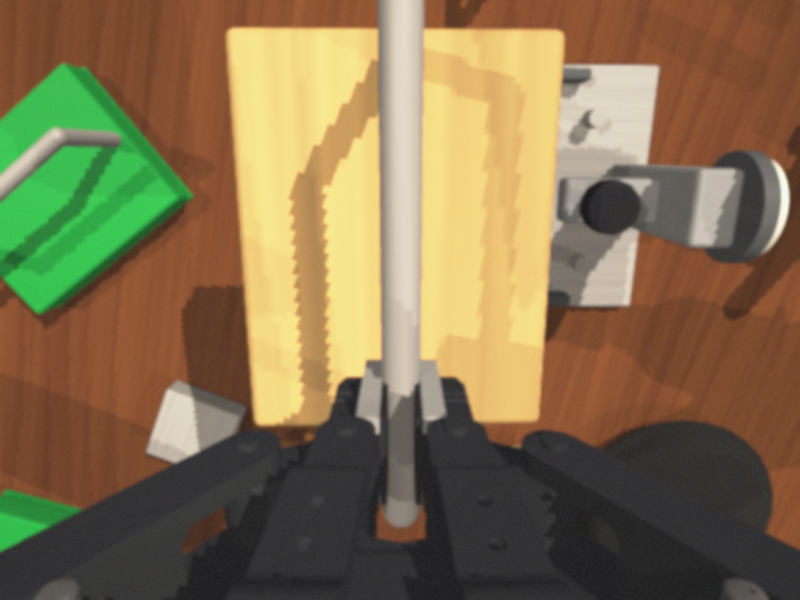

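```bash
cat >> h.py <<'E'
def rows(r,tgt,yaw,n):
    o,M,p=st(r); d=np.asarray(tgt)-p
    y0=np.degrees(np.arctan2(M[1,0],M[0,0])); out=[]
    for i in range(n):
        y=np.radians(y0+(yaw-y0)*i/n); c,s=np.cos(y),np.sin(y); G=np.array([[c,s,0],[s,-c,0],[0,0,-1.]])
        out.append(np.round(G.T@d/n/.12,2).tolist())
    print(out, "twist z/row",round((y0-yaw)/n/120,4))
E
python3 - <<'E'
from h import *; from bench import r
rows(r,[0.467,-0.20,0.43],-15.6,11)
E
```

```text
t 13.6 tcp [0.5609 0.1672 0.4282] grasp [0.5602 0.1672 0.2735] yaw 12.36 z [-4.e-03  1.e-04 -1.e+00] F [-0.2 -0.2 -4.6] w 0.0062 q [ 0.14  0.39 -0.69  1.71  0.27  1.14 -0.41]
[[-0.13, 0.26, -0.0], [-0.12, 0.26, -0.0], [-0.11, 0.27, -0.0], [-0.09, 0.27, -0.0], [-0.08, 0.28, -0.0], [-0.07, 0.28, -0.0], [-0.06, 0.28, -0.0], [-0.04, 0.28, -0.0], [-0.03, 0.29, -0.0], [-0.02, 0.29, -0.0], [-0.01, 0.29, -0.0]] twist z/row 0.0212
```

Emit:
{"fn": "apply_moves", "kwargs": {"dp": [[-0.13,0.26,-0.01],[-0.12,0.26,-0.01],[-0.11,0.27,-0.01],[-0.1,0.27,-0.01],[-0.08,0.28,-0.01],[-0.07,0.28,-0.01],[-0.06,0.28,-0.01],[-0.04,0.28,-0.01],[-0.03,0.29,-0.01],[-0.02,0.2,0],[0,0,0]], "twist": [[0,0,0.021],[0,0,0.021],[0,0,0.021],[0,0,0.021],[0,0,0.021],[0,0,0.021],[0,0,0.021],[0,0,0.021],[0,0,0.021],[0,0,0.021],[0,0,0.015]], "jaw": [255,255,255,255,255,255,255,255,255,255,255]}}

```text
clock: 14.7
tcp_pos: [0.4641, -0.1722, 0.4162]
orientation: [3.111, -0.424, -0.07]
contact_force: [-0.4, -0.6, -2.8]
grip_width: 0.0066
```

```bash
python3 - <<'E'
from h import *; from bench import r
g=wrist(r,"w12")
plan(r,[0.467,-0.222,0.409],-15.6)
for n in ("scene","top"):
    f=r.grab_frame(n); np.savez(n+"12.npz",**f)
    cv2.imwrite(f"pics/{n}12.png",cv2.resize(f["color"][:,:,::-1],(800,600),interpolation=cv2.INTER_CUBIC))
E
```

```text
t 14.7 tcp [ 0.4641 -0.1722  0.4162] grasp [ 0.4573 -0.1715  0.2616] yaw -15.55 z [-0.0444  0.0047 -0.999 ] F [-0.4 -0.6 -2.8] w 0.0066 q [ 0.65  0.22 -0.48  1.92  0.12  1.07 -0.15]
t 14.75 tcp [ 0.4645 -0.1706  0.416 ] grasp [ 0.4576 -0.1697  0.2615] yaw -15.53 z [-0.0445  0.0058 -0.999 ] F [-1.1  0.4 -4.9] w 0.0064 q [ 0.65  0.22 -0.48  1.92  0.12  1.07 -0.16]
dp total [0.137 0.407 0.055] twist total [0.003  0.0212 0.0007]
```

View pics/scene12.png

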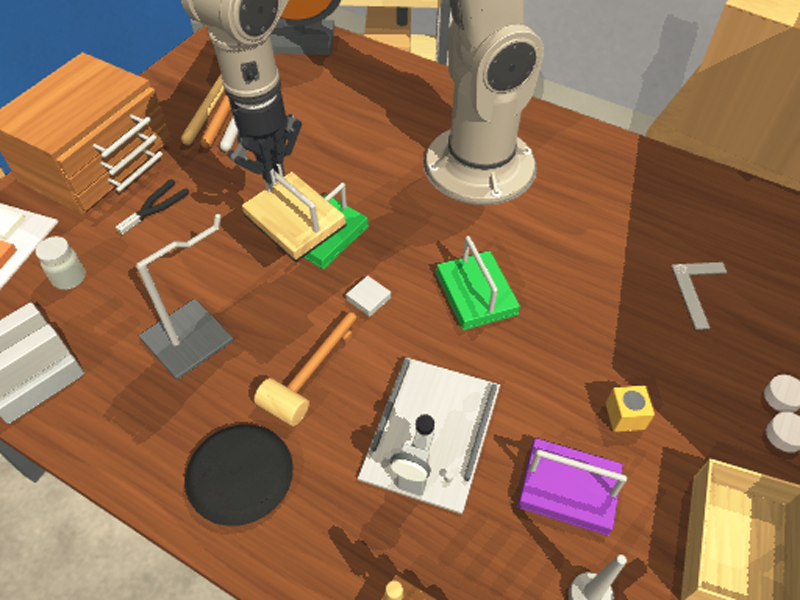

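View pics/w12.png

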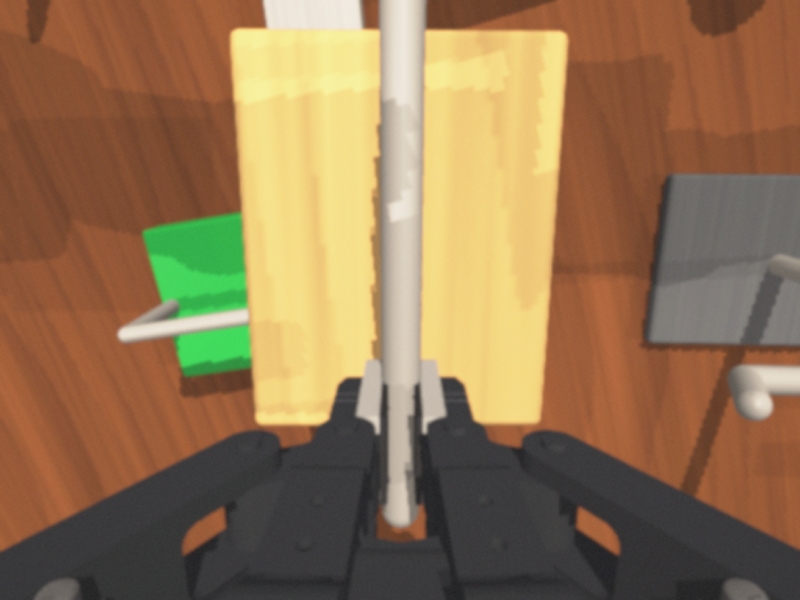

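View pics/top12.png

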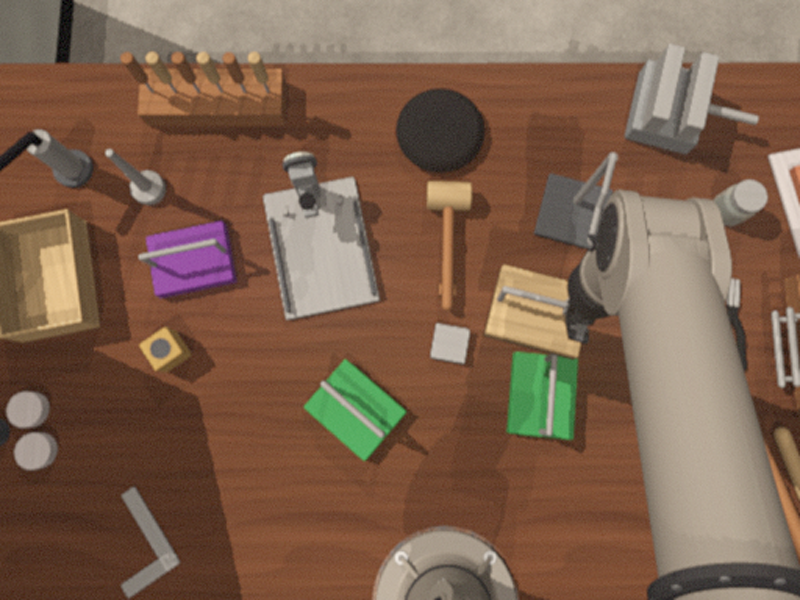

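```bash
python3 - <<'E'
from h import *
g=load("w12"); t=ray(g,*px(754,404),.232); e=ray(g,*px(785,379),.215); print("tip",t,"bar pt",e)
b=[ray(g,*px(x,y),.012) for x,y in ((668,175),(648,342))]; print(b); d=b[0]-b[1]; print("hook yaw",np.degrees(np.arctan2(d[1],d[0]))-90,np.linalg.norm(d))
c,s=np.cos(np.radians(-15.6)),np.sin(np.radians(-15.6)); ex=np.array([c,s]);ey=np.array([-s,c])
m=(b[0]+b[1])[:2]/2; print("origin from base edge",m-25*.001*ex,"from tip",t[:2]+.041*ex)
for n in("w12",):
    pass
f=load("scene12"); 
for nm,(x,y,h) in dict(tip=(218,219,.232),el=(180,244,.212),posttop=(142,265,.231)).items(): print(nm,ray(f,*px(x,y),h))
E
```

```text
tip [ 0.55685998 -0.20735671  0.232     ] bar pt [ 0.57598668 -0.21167117  0.215     ]
[array([ 0.63058684, -0.16847335,  0.012     ]), array([ 0.60037598, -0.28226269,  0.012     ])]
hook yaw -14.86889225565129 0.11773152441607315
origin from base edge [ 0.59140234 -0.21864503] from tip [ 0.59634965 -0.21838242]
tip [ 0.56546526 -0.19956996  0.232     ]
el [ 0.62532164 -0.23176599  0.212     ]
posttop [ 0.69682794 -0.2377969   0.231     ]
```

Emit:
{"fn": "apply_moves", "kwargs": {"dp": [[0,0.2,0.02],[0,0.2,0.02],[0,0,0],[0,0,0]], "twist": [[0.0015,0.01,0],[0.0015,0.01,0],[0,0,0],[0,0,0]], "jaw": [255,255,255,255]}}

```text
clock: 15.25
tcp_pos: [0.4551, -0.2088, 0.41]
orientation: [-3.112, 0.386, 0.002]
contact_force: [-0.4, 0.5, -3.2]
grip_width: 0.0064
```

```bash
python3 - <<'E'
from h import *; from bench import r
g=wrist(r,"w13")
plan(r,[0.4774,-0.2244,0.409],-15.4)
E
```

```text
t 15.25 tcp [ 0.4551 -0.2088  0.41  ] grasp [ 0.455  -0.2079  0.2553] yaw -14.13 z [-6.0e-04  5.7e-03 -1.0e+00] F [-0.4  0.5 -3.2] w 0.0064 q [ 0.71  0.22 -0.46  1.93  0.11  1.02 -0.05]
t 15.3 tcp [ 0.4551 -0.2089  0.41  ] grasp [ 0.4549 -0.208   0.2553] yaw -14.12 z [-8.0e-04  5.4e-03 -1.0e+00] F [ 0.4 -0.1 -3.4] w 0.0063 q [ 0.71  0.22 -0.46  1.93  0.11  1.02 -0.05]
dp total [0.212 0.08  0.008] twist total [-0.0024  0.001   0.0106]
```

View pics/w13.png

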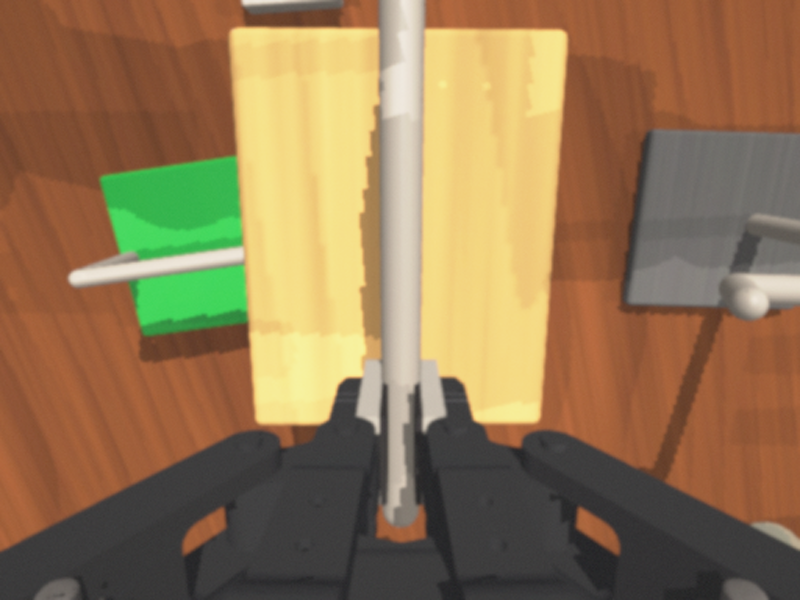

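Emit:
{"fn": "apply_moves", "kwargs": {"dp": [[0.1,0.04,0.0],[0.1,0.04,0.0],[0,0,0],[0,0,0]], "twist": [[-0.0012,0.0005,0.005],[-0.0012,0.0005,0.005],[0,0,0],[0,0,0]], "jaw": [255,255,255,255]}}

```text
clock: 15.7
tcp_pos: [0.4797, -0.2226, 0.4098]
orientation: [-3.114, 0.413, -0.001]
contact_force: [0.7, 0.3, -4.1]
grip_width: 0.0067
```

```bash
python3 - <<'E'
from h import *; from bench import r
g=wrist(r,"w14")
plan(r,[0.5834,-0.2537,0.410],-15.4)
E
```

```text
t 15.7 tcp [ 0.4797 -0.2226  0.4098] grasp [ 0.4798 -0.2225  0.2551] yaw -15.11 z [ 7.e-04  6.e-04 -1.e+00] F [ 0.7  0.3 -4.1] w 0.0067 q [ 0.7   0.27 -0.45  1.87  0.13  1.03 -0.07]
t 15.75 tcp [ 0.4797 -0.2227  0.4099] grasp [ 0.4798 -0.2226  0.2552] yaw -15.11 z [ 1.1e-03  4.0e-04 -1.0e+00] F [-0.3 -0.2 -3.8] w 0.0063 q [ 0.7   0.27 -0.45  1.87  0.13  1.03 -0.07]
dp total [ 0.902  0.024 -0.   ] twist total [-0.0003 -0.0004  0.0024]
```

View pics/w14.png

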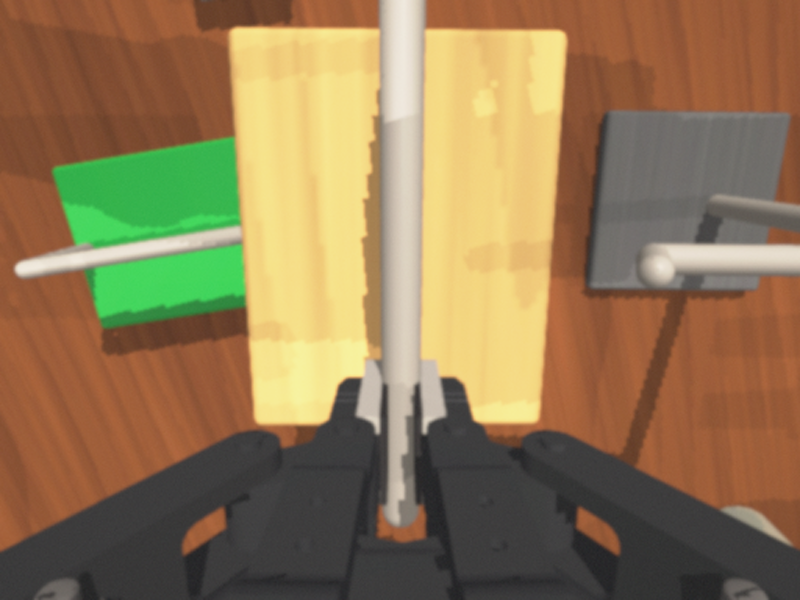

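```bash
python3 - <<'E'
from h import *
g=load("w14"); zb=.4099-.1573; print("bar z",zb)
y=np.radians(-15.3); ex=np.array([np.cos(y),np.sin(y)]);ey=np.array([-np.sin(y),np.cos(y)])
G=np.array([.4798,-.2226])
t=ray(g,*px(658,266),.231)[:2]; print("tip",t)
q=ray(g,*px(785,260),.222)[:2]; print("bar",q, "dir",np.degrees(np.arctan2(*(q-t)[::-1])))
O=np.array([.593,-.219])
for nm,p in (("tip",t),("bar",q),("O",O)): print(nm,"rel grasp in tool-aligned frame",(p-G)@ex,(p-G)@ey)
P=[ray(g,*px(x,yy),zb-.06)[:2] for x,yy in ((232,29),(566,31),(541,422),(256,422))]
for p in P: print("block corner",(p-G)@ex,(p-G)@ey)
print("upright end",[(ray(g,*px(400,525),zb)[:2]-G)@e for e in (ex,ey)])
E
```

```text
bar z 0.2526
tip [ 0.55833964 -0.20735742]
bar [ 0.59877246 -0.21830993] dir -15.15664048180768
tip rel grasp in tool-aligned frame 0.07173388321460081 0.03542683333105269
bar rel grasp in tool-aligned frame 0.11362373953850043 0.03553164597524484
O rel grasp in tool-aligned frame 0.10823795678954737 0.033342835962528274
block corner -0.05406312118638122 0.10329995128287572
block corner 0.051589767910606835 0.10317913611041706
block corner 0.05359676114004716 -0.033628596066968316
block corner -0.05557261523054761 -0.03404575963051337
upright end [np.float64(-0.000397296105937579), np.float64(-0.032971020041335494)]
```

Emit:
{"fn": "apply_moves", "kwargs": {"dp": [[0.15,0,0],[0.15,0,0],[0.15,0,0],[0,0,0]], "twist": [[0,0,0.001],[0,0,0],[0,0,0],[0,0,0]], "jaw": [255,255,255,255]}}

```text
clock: 16.15
tcp_pos: [0.5326, -0.2367, 0.4097]
orientation: [-3.114, 0.416, 0.001]
contact_force: [0.5, 0.9, -3.5]
grip_width: 0.0064
```

```bash
python3 - <<'E'
from h import *; from bench import r
g=wrist(r,"w15")
plan(r,[0.4797+.110*.9646,-0.2227-.110*.2639,0.410],-15.3)
E
```

```text
t 16.15 tcp [ 0.5326 -0.2367  0.4097] grasp [ 0.5325 -0.2366  0.255 ] yaw -15.22 z [-5.e-04  4.e-04 -1.e+00] F [ 0.5  0.9 -3.5] w 0.0064 q [ 0.66  0.36 -0.44  1.75  0.17  1.07 -0.1 ]
t 16.2 tcp [ 0.5316 -0.2364  0.4094] grasp [ 0.5313 -0.2363  0.2547] yaw -15.21 z [-2.2e-03  7.0e-04 -1.0e+00] F [-0.3 -0.2 -4.3] w 0.0058 q [ 0.66  0.36 -0.44  1.75  0.17  1.07 -0.1 ]
dp total [ 0.469  0.005 -0.006] twist total [-0.      0.0011  0.0007]
```

View pics/w15.png

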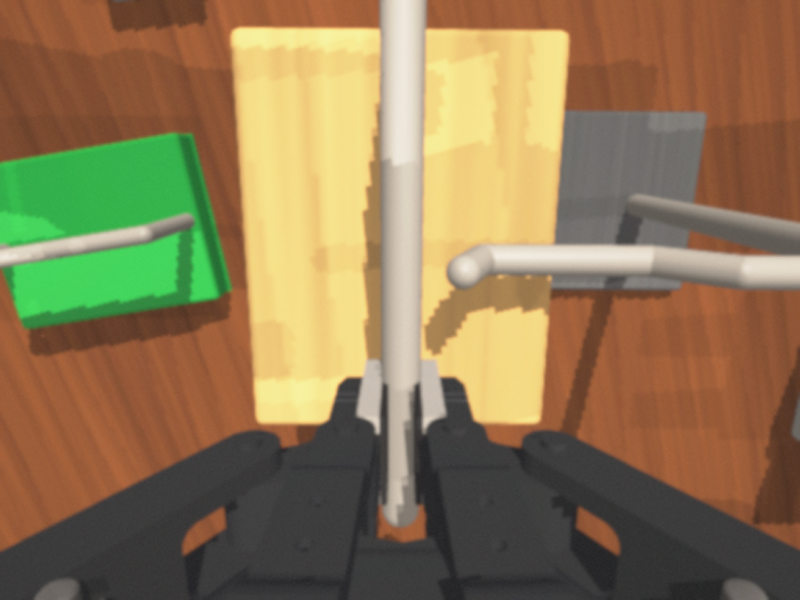

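Emit:
{"fn": "apply_moves", "kwargs": {"dp": [[0.1,0,-0.01],[0.1,0,-0.01],[0,0,0]], "twist": [[0,0,0],[0,0,0],[0,0,0]], "jaw": [255,255,255]}}

```text
clock: 16.5
tcp_pos: [0.5554, -0.2429, 0.4119]
orientation: [-3.114, 0.416, 0.006]
contact_force: [-0.7, 0.1, -4.2]
grip_width: 0.0063
```

```bash
python3 - <<'E'
from h import *; from bench import r
plan(r,[0.4797+.110*.9646,-0.2227-.110*.2639,0.410],-15.3)
E
```

```text
t 16.5 tcp [ 0.5554 -0.2429  0.4119] grasp [ 0.5548 -0.2429  0.2572] yaw -15.23 z [-3.5e-03  5.0e-04 -1.0e+00] F [-0.7  0.1 -4.2] w 0.0063 q [ 0.64  0.39 -0.43  1.69  0.18  1.1  -0.11]
dp total [0.264 0.004 0.015] twist total [0.0002 0.0017 0.0006]
```

Emit:
{"fn": "apply_moves", "kwargs": {"dp": [[0.13,0,0.01],[0.12,0,0],[0,0,0]], "twist": [[0,0.0015,0],[0,0,0],[0,0,0]], "jaw": [255,255,255]}}

```text
clock: 16.8
tcp_pos: [0.585, -0.2512, 0.4106]
orientation: [3.113, -0.417, -0.002]
contact_force: [0.6, 0.9, -4.1]
grip_width: 0.0061
```

```bash
python3 - <<'E'
from h import *; from bench import r
g=wrist(r,"w16")
plan(r,[0.4797+.110*.9646,-0.2227-.110*.2639,0.377],-15.3)
f=r.grab_frame("scene"); np.savez("scene16.npz",**f)
c=f["color"][85:245,60:240,::-1]; cv2.imwrite("pics/scene16.png",cv2.resize(c,None,fx=3.7,fy=3.7,interpolation=cv2.INTER_CUBIC))
E
```

```text
t 16.8 tcp [ 0.585  -0.2512  0.4106] grasp [ 0.5847 -0.2512  0.2559] yaw -15.24 z [-1.5e-03 -4.0e-04 -1.0e+00] F [ 0.6  0.9 -4.1] w 0.0061 q [ 0.62  0.44 -0.42  1.62  0.2   1.12 -0.12]
t 16.85 tcp [ 0.5842 -0.2509  0.4105] grasp [ 0.5838 -0.2509  0.2558] yaw -15.23 z [-2.6e-03 -2.0e-04 -1.0e+00] F [ 0.1  0.2 -4.5] w 0.0063 q [ 0.62  0.44 -0.42  1.62  0.2   1.12 -0.12]
dp total [0.015 0.003 0.279] twist total [0.0004 0.0012 0.0006]
```

View pics/w16.png

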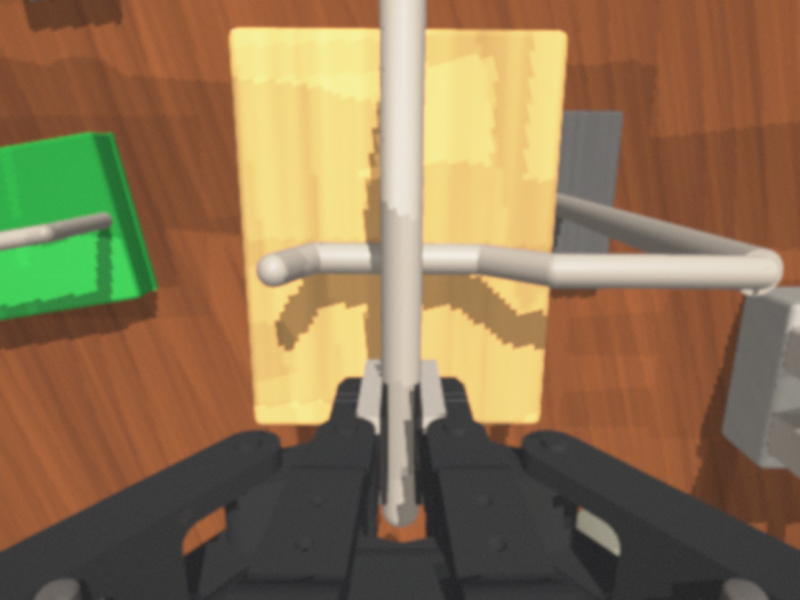

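View pics/scene16.png

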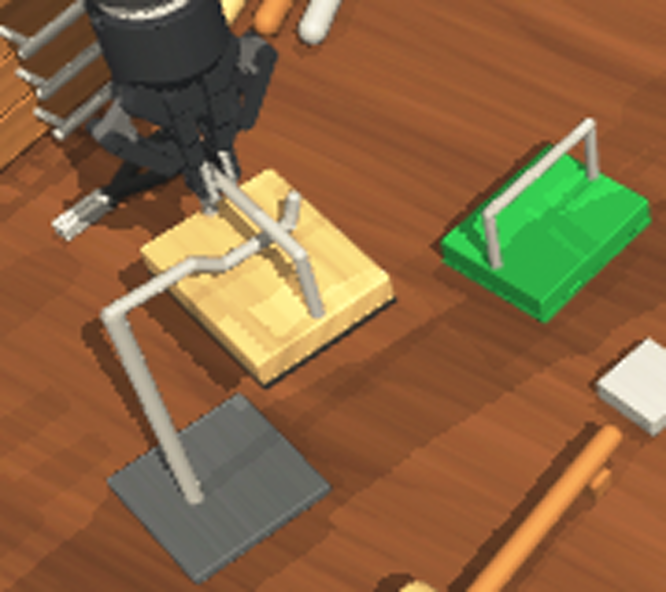

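Emit:
{"fn": "apply_moves", "kwargs": {"dp": [[0,0,0.08],[0,0,0.08],[0,0,0.06],[0,0,0.02],[0,0,0]], "twist": [[0,0.001,0],[0,0,0],[0,0,0],[0,0,0],[0,0,0]], "jaw": [255,255,255,255,255]}}

```text
clock: 17.4
tcp_pos: [0.5812, -0.2506, 0.3782]
orientation: [3.113, -0.417, -0.007]
contact_force: [-0.2, -0.3, -4.0]
grip_width: 0.0064
```

```bash
python3 - <<'E'
from h import *; from bench import r
plan(r,[0.4797+.110*.9646,-0.2227-.110*.2639,0.377],-15.3)
E
```

```text
t 17.4 tcp [ 0.5812 -0.2506  0.3782] grasp [ 0.5805 -0.2507  0.2235] yaw -15.26 z [-4.4e-03 -6.0e-04 -1.0e+00] F [-0.2 -0.3 -4. ] w 0.0064 q [ 0.61  0.47 -0.42  1.66  0.21  1.06 -0.13]
dp total [ 0.039 -0.001  0.01 ] twist total [0.0008 0.002  0.0003]
```

Emit:
{"fn": "apply_moves", "kwargs": {"dp": [[0.02,0,0.015],[0,0,0.01],[0,0,0]], "twist": [[0,0.002,0],[0,0,0],[0,0,0]], "jaw": [255,255,255]}}

```text
clock: 17.7
tcp_pos: [0.5841, -0.2514, 0.3766]
orientation: [3.111, -0.417, 0.004]
contact_force: [-0.5, 0.8, -1.8]
grip_width: 0.0062
```

Emit:
{"fn": "apply_moves", "kwargs": {"dp": [[0,0,0.012],[0,0,0.01],[0,0,0.005]], "twist": [[0,0,0],[0,0,0],[0,0,0]], "jaw": [255,255,255]}}

```text
clock: 18.0
tcp_pos: [0.5843, -0.2514, 0.3756]
orientation: [3.11, -0.417, 0.006]
contact_force: [-3.1, 0.0, 5.2]
grip_width: 0.0064
```

```bash
python3 - <<'E'
from h import *; from bench import r
g=wrist(r,"w17")
E
```

```text
t 18.0 tcp [ 0.5843 -0.2514  0.3756] grasp [ 0.5849 -0.252   0.2209] yaw -15.28 z [ 0.0036 -0.0038 -1.    ] F [-3.1  0.   5.2] w 0.0064 q [ 0.61  0.47 -0.41  1.66  0.22  1.05 -0.14]
```

View pics/w17.png

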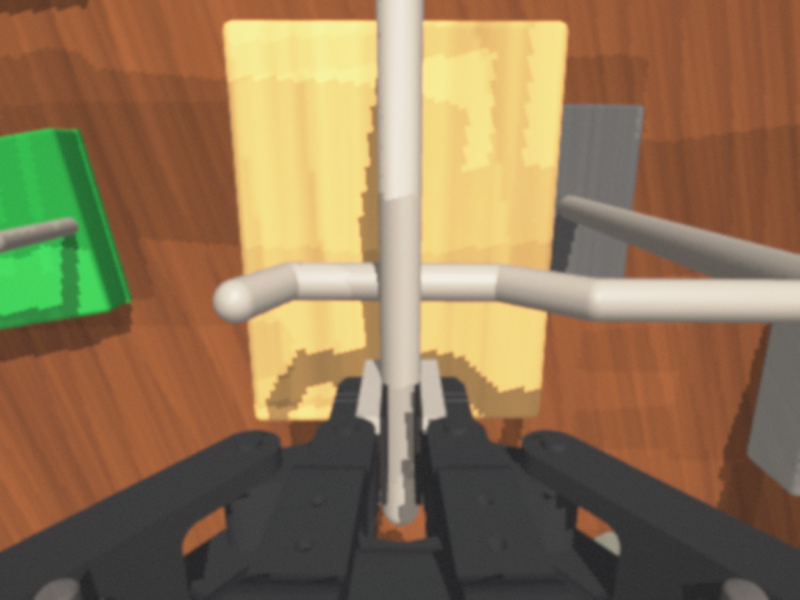

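Emit:
{"fn": "apply_moves", "kwargs": {"dp": [[0,0,-0.008],[0,0,0],[0,0,0]], "twist": [[0,0,0],[0,0,0],[0,0,0]], "jaw": [255,255,255], "grip_force": 40}}

```text
clock: 18.35
tcp_pos: [0.5843, -0.2513, 0.3761]
orientation: [3.111, -0.417, 0.007]
contact_force: [-2.7, 0.0, 1.5]
grip_width: 0.0063
```

Emit:
{"fn": "apply_moves", "kwargs": {"dp": [[-0.01,0,0],[0,0,0],[0,0,0],[0,0,0],[0,0,0],[0,0,0],[0,0,0],[0,0,0]], "twist": [[0,0,0],[0,0,0],[0,0,0],[0,0,0],[0,0,0],[0,0,0],[0,0,0],[0,0,0]], "jaw": [240,230,220,210,200,185,170,150], "grip_force": 20}}

```text
clock: 19.15
tcp_pos: [0.5841, -0.251, 0.376]
orientation: [3.111, -0.417, 0.011]
contact_force: [-0.5, 0.3, -0.7]
grip_width: 0.0352
```

```bash
python3 - <<'E'
from h import *; from bench import r
g=wrist(r,"w18")
f=r.grab_frame("scene"); np.savez("scene18.npz",**f)
c=f["color"][85:245,60:240,::-1]; cv2.imwrite("pics/scene18.png",cv2.resize(c,None,fx=3.7,fy=3.7,interpolation=cv2.INTER_CUBIC))
E
```

```text
t 19.15 tcp [ 0.5841 -0.251   0.376 ] grasp [ 0.5852 -0.2516  0.2213] yaw -15.27 z [ 0.0068 -0.0036 -1.    ] F [-0.5  0.3 -0.7] w 0.0352 q [ 0.61  0.47 -0.42  1.66  0.22  1.04 -0.14]
```

View pics/w18.png

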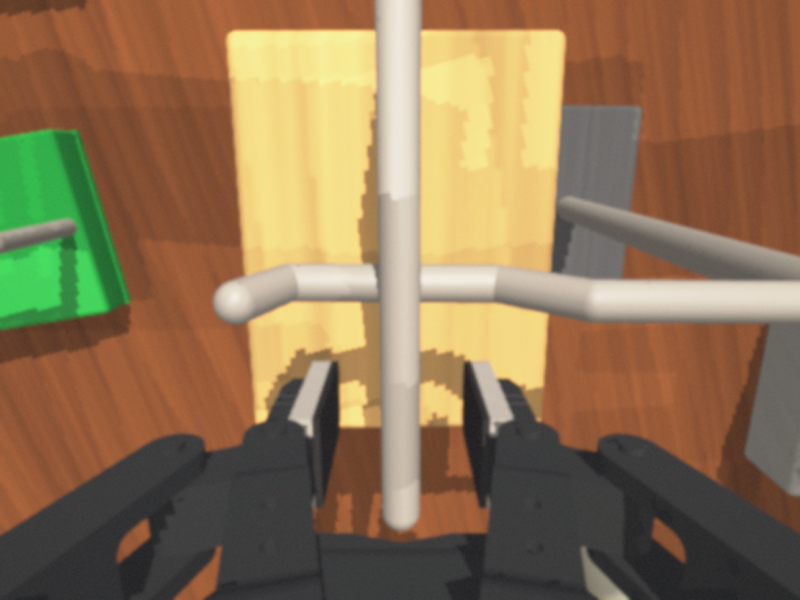

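View pics/scene18.png

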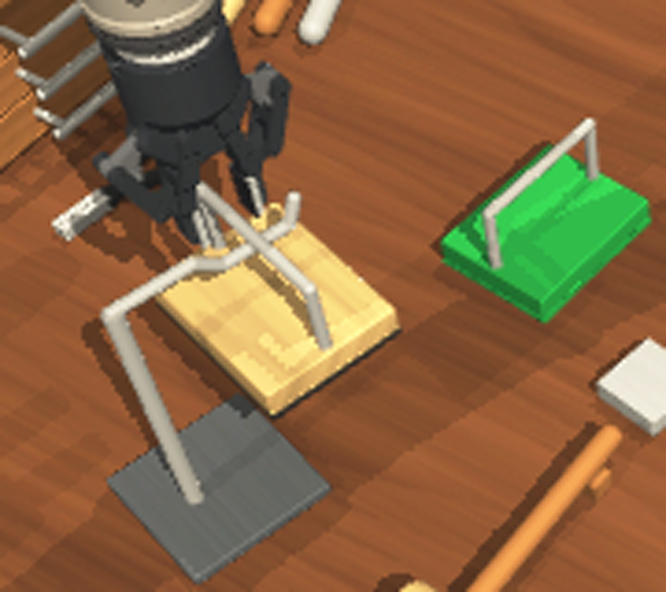

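Emit:
{"fn": "apply_moves", "kwargs": {"dp": [[0,0,-0.05],[0,0,-0.1],[0,0,-0.2],[0,0,-0.3],[0,0,-0.3],[0,0,-0.2],[0,0,0],[0,0,0],[0,0,0],[0,0,0],[0,0,0],[0,0,0]], "twist": [[0,0,0],[0,0,0],[0,0,0],[0,0,0],[0,0,0],[0,0,0],[0,0,0],[0,0,0],[0,0,0],[0,0,0],[0,0,0],[0,0,0]], "jaw": [140,140,140,140,140,140,140,140,140,140,140,140]}}

```text
clock: 20.45
tcp_pos: [0.582, -0.2498, 0.5229]
orientation: [3.112, -0.416, 0.01]
contact_force: [-0.6, 0.3, -0.4]
grip_width: 0.0386
```

```bash
python3 - <<'E'
from h import *; from bench import r
g=wrist(r,"w19")
f=r.grab_frame("scene"); np.savez("scene19.npz",**f)
cv2.imwrite("pics/scene19.png",cv2.resize(f["color"][:,:,::-1],(800,600),interpolation=cv2.INTER_CUBIC))
E
```

```text
t 20.45 tcp [ 0.582  -0.2498  0.5229] grasp [ 0.5829 -0.2502  0.3682] yaw -15.22 z [ 0.0058 -0.0028 -1.    ] F [-0.6  0.3 -0.4] w 0.0386 q [ 0.63  0.36 -0.43  1.49  0.15  1.32 -0.09]
```

View pics/w19.png

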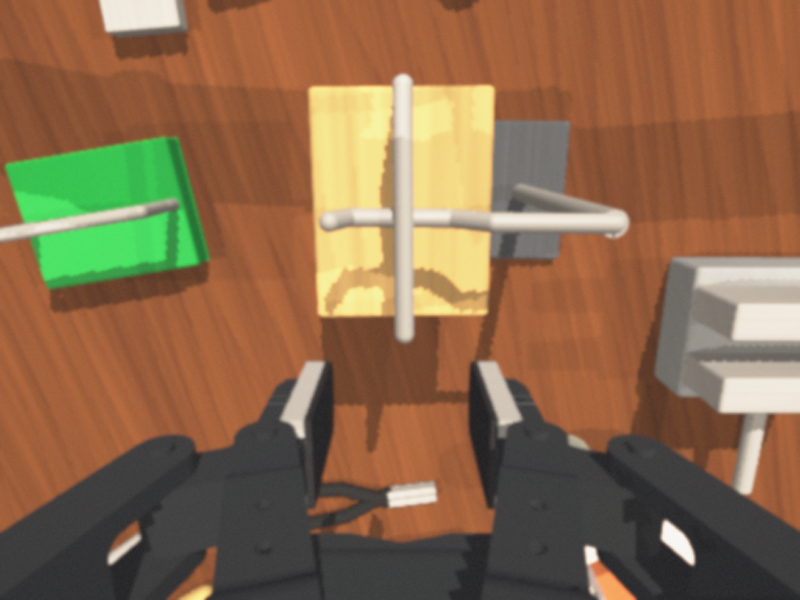

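View pics/scene19.png

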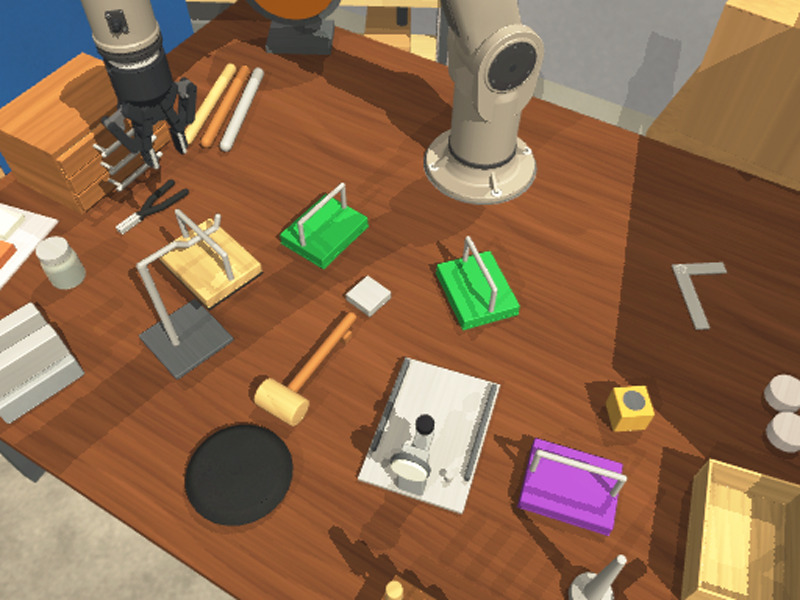

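Emit:
{"fn": "apply_moves", "kwargs": {"dp": [[0,0,0],[0,0,0],[0,0,0],[0,0,0],[0,0,0],[0,0,0],[0,0,0],[0,0,0],[0,0,0],[0,0,0]], "twist": [[0,0,0],[0,0,0],[0,0,0],[0,0,0],[0,0,0],[0,0,0],[0,0,0],[0,0,0],[0,0,0],[0,0,0]], "jaw": [140,140,140,140,140,140,140,140,140,140]}}

```text
clock: 21.55
tcp_pos: [0.5821, -0.2498, 0.5227]
orientation: [3.112, -0.416, 0.009]
contact_force: [0.2, 0.4, -0.2]
grip_width: 0.0385
```

```bash
python3 - <<'E'
from h import *; from bench import r
a=load("scene19")
b=r.grab_frame("scene"); c=r.grab_frame("scene")
def com(f):
    hs=cv2.cvtColor(f["color"],cv2.COLOR_RGB2HSV); m=(hs[...,0]>15)&(hs[...,0]<32)&(hs[...,1]>70)&(hs[...,2]>140)
    m[:130]=0;m[200:]=0;m[:,:95]=0;m[:,172:]=0
    v,u=np.nonzero(m); return len(u),u.mean(),v.mean()
print(com(a),com(b),com(c)); st(r)
g=load("w19"); p1=ray(g,*px(403,82),.22); p2=ray(g,*px(404,336),.22); m=(p1+p2)[:2]/2
y=np.radians(-15.3); ex=np.array([np.cos(y),np.sin(y)]);ey=np.array([-np.sin(y),np.cos(y)]); d=m-[.594,-.2185]
print("bow in hook frame",d@ex,d@ey)
r.hand_in()
E
```

```text
(1728, np.float64(134.90046296296296), np.float64(169.29224537037038)) (1730, np.float64(134.8907514450867), np.float64(169.3063583815029)) (1732, np.float64(134.89549653579678), np.float64(169.29561200923789))
t 21.65 tcp [ 0.5821 -0.2498  0.5226] grasp [ 0.5829 -0.2502  0.3679] yaw -15.22 z [ 0.0054 -0.0026 -1.    ] F [0.1 0.1 0.6] w 0.0386 q [ 0.63  0.36 -0.43  1.49  0.15  1.32 -0.09]
bow in hook frame -0.00030666331770297866 0.0005730277504656919
the job is handed in; nothing more can be done
```

The emery block was checked in the gauge and now hangs by the middle of its bow on the hook. The job was handed in at 21.7 s of the 72 s; no verdict was reported.

- **Push home:** I pushed the block's back face with closed fingers until it stopped against the pins at about 13 N. The measured position was within about 2 mm of home, with the block level.
- **Gauge press:** I held the knob about 19–21 mm down for about 1.1 s at 11–14 N. That is above the 9 N at which the foot is on the block. The foot then sprang back up.
- **Taking it out and hanging:** I gripped the bow about 36 mm off-centre, drew the block back about 70 mm and lifted it out. I set it on the saddle and let go, then raised the gripper clear.

My last checks:
- **Position:** the bow middle measured within 1 mm of mid-saddle along and across the hook.
- **At rest:** the block's image did not move over about 1.1 s.
- **Clear of contact:** the tool force was near zero, and the gripper was well above the block.
- **Bystanders:** the mallet and the steel block look unmoved in the last picture.

The scene and top cameras disagreed by up to about 5 mm sideways at the gauge, so I used the wrist camera for the final positions there and at the hook. No check failed.

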